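# Stack and press a two-layer dose pack

## Robot

A 6-joint arm with a two-finger parallel gripper is mounted at the origin on the work surface. World frame = base frame: x ahead of the robot, y to its left, z up, the work surface at z = 0. Lengths are in m, angles in degrees, forces in N, time in s.
With the tool pointing down it reaches from about 0.325 to 0.925 m from the base axis. Payload 3.1 kg.
Tool frame: the origin (TCP) lies on the centre line of the jaws, within the pads' length; the fingertips stand 25 mm ahead of it and the grasp point (between the pads) lies 6 mm ahead of it; z points along the fingers, y is the line along which they close (so a half turn about z gives the same grasp; the last joint's range is limited). The gripper opens to 85 mm and grips with 20 to 120 N. Pads are 22 mm wide; open, the fingers measure 114 mm over their backs; the gripper's body (76 mm by 85 mm) begins 54 mm behind the grasp point. The pads swing forward as they close: fully open they stand 13 mm farther back than shut.
Start: joints at [-69.912, 12.427, 92.441, -0, 75.132, -6.429], TCP at [0.279, -0.559, 0.256] pointing down, gripper open.
Joint ranges: [-157.48, 157.48], [-44.54, 120.13], [17.64, 146.25], [-64.5, 244.5], [7.68, 150.69], [-147.95, 147.95]. Speed limits (degrees/s): [159.86, 159.86, 180, 180, 180, 180].

## Interface

Orientations are given as a 3x3 rotation matrix whose columns are the frame's x, y, z axes.
In Python, from workcell import bot gives the robot as it stands. The module is installed in compiled form; this text tells all that it offers.
- The arm moves only by the shell command python3 -m handwheel 'ROWS' [FORCE]. ROWS is JSON, a list of rows, each an object of numbers: "tx", "ty", "tz": the shift along the tool's x, y, z normalised to -1 to 1, where 1 is 100 mm; "wx", "wy", "wz": the turn, a rotation vector about the tool's x, y, z normalised to -1 to 1, where 1 is pi rad; "hand": the opening, from 0 (shut) to 1 (fully open). In form: [{"tx": .., "ty": .., "tz": .., "wx": .., "wy": .., "wz": .., "hand": ..}, ...]. A call has 1 to 8 rows; each row is the pose to reach, as a shift and turn from the pose commanded when the call began, along the tool's axes at that moment, turning the shorter way round; what a row does not reach only later rows make up. A row lasts 1/10 s, in which the tool goes at most 50 mm and 8.59 degrees, less where a joint would pass 70% of its speed; a pose out of reach is approached as far as the arm can. A call with a number of a shift or a turn outside -1 to 1 is refused whole. A call with a gripper value outside its range is refused whole. The fingers move at their own pace and stop on an object; FORCE is the grip in N (left out, the last holds). Time passes only in rows, so rows that repeat a pose let the fingers close. It gives the time, the measured TCP pose, the force, the opening and the grip force at its end, in the units of the state.
- bot.sense(): the state, without advancing time (a new reading comes with each control period).
- bot.get_image(name): name is "side" or "top" or "wrist"; returns a dict with "img" (480x640x3 uint8, blue, green, red), "fx", "fy", "cx", "cy" (pixels), "dist" ([k1, k2, p1, p2, k3] as OpenCV has them; the pictures are not rectified), "xyz" and "attitude" of the camera in the world; the wrist camera has in their place "tool_from_camera" (4x4, takes a point from camera to tool coordinates, whose origin is the TCP and whose axes are the flange's). Camera axes: x right, y down, z forward; pixel columns grow to the right and rows downward; lengths in m; the calibration is good to about 2 mm. A picture is of the moment at which its call begins: read the wrist's pose just before it. There is no depth.
- bot.close_job(): hands the job in; it is judged then, once.
The state is a dict: "time_s": time; "joints": joint angles; "joint_vel": joint speeds; "tau": joint torques, N m; "tool_pos": TCP position; "tool_rot": TCP orientation; "force": force on the tool from outside, world axes, zero at the start; "torque": the same for the moment, N m; "width": opening from 0.0 (shut) to 1.0 (fully open); "gripper_force": force on a finger pad.
Only numpy, scipy, OpenCV 4.12 (cv2) and the standard library are available. Lean on these libraries where they do the work, as an engineer would, in place of code of your own. Each camera call takes 0.05 s, during which the arm holds its last target. There are 200 camera calls.

## Task

Make up the dose pack in the little hinged press: lay the loose compartment tray squarely, wells up, on the tray already in the press and the flat lid squarely on top of that, edges flush, setting each one down and not dropping it. Then pull the press's sprung handle over and down until its plate presses firmly on the lid, and ease the handle slowly all the way back up before letting go. Leave the tray in the press where it is, and the canister, kidney dish and torch alone.

Things in the scene. Friction and masses are not known exactly. Their poses are not given: they have to be found in the camera images.
- press: Fixed hinged press, grey and aluminium. Origin: on the trolley top under its bed centre; x points from handle side to hinge side. Bed: slab 70 (x) by 150 mm (y), top 12 mm up. Two hinge posts 36 mm (x) by 14 mm (y), 90 mm tall, at x = +95, y = +-99 mm. Base plate 6 mm thick, x -75 to +135, y -120 to +120 mm.
- press_hinge (a point): Point on the press's hinge axis, midway between the posts: 95 mm from the bed centre along the press's x, 70 mm above the trolley top. The axis runs along the press's y.
- press_arm (a joint): Angle of the press arm, rad. 0 = fully up, held by a spring, leaning 10 degrees past vertical away from the bed; grows as the handle is pulled towards the press's -x and down. At 1.745 the arm is level and its plate lies flat on a pile of two trays and lid. The pull at the handle rises to about 5 N; let go, it flies back.
- press_handle (a point): Centre of the handle: a round black bar 16 mm in diameter, 150 mm long along the press's y, 185 mm from the hinge axis, held at its ends by two side arms (10 mm wide, centred 80 mm either side). Height over the trolley 252 mm when up, 70 mm when down.
- platen_mid (a point): Centre of the underside of the aluminium pressing plate on the arm, between hinge and handle. The plate spans 55 to 135 mm from the hinge axis, is 150 mm long along the press's y, 12 mm thick and centred on the plane through hinge axis and handle; it moves with the arm.
- lower_tray: White plastic tray with seven open wells in a row, loose, already lying wells up on the press bed with its long side along the press's y (roughly). 130 mm (its x) by 56 mm (its y) by 20 mm tall, walls 4 mm. Origin: centre of its underside.
- upper_tray: The loose compartment tray on the trolley top, same as the lower one: 130 mm (x) by 56 mm (y) by 20 mm tall, seven open wells, 140 g. Origin: centre of its underside.
- lid: Flat white plastic lid, a plain slab without wells, on the trolley top: 130 mm (x) by 56 mm (y) by 12 mm thick. Origin: centre of its underside.
- canister: Bystander: upright aluminium screw-top canister with knurled lid, 82 mm across, 120 mm tall. Origin: centre of its underside.
- kidney_dish: Bystander: white melamine kidney dish, 180 mm long (its x), 75 mm wide, 36 mm high. Origin: underside, near its middle.
- torch: Bystander: chrome pocket torch, lying, 135 mm long (its x), 34 mm thick at the head. Origin: underside at mid-length.
There are look-alikes about, which are no part of the job. What is shaped like the lid but black is not meant.

How it is judged:
By the outcome, as a careful person would: the job done as asked, in the order asked, and still so for the second after the job is handed in, with the robot touching nothing.
It also fails if it takes over 72 s, if anything falls off the work surface, if the arm or the gripper's body presses on something with over 40 N, if the wrist force passes 120 N, or if a joint passes its speed limit or range.

## Working session

There is one attempt and no reset: what is moved stays moved. The work goes in short steps, Python scripts to look and compute and a shell command to move; the robot and the scene stay as the last step left them, time stands still between calls to the robot, and variables do not carry over. Pictures are saved under pics/ and viewed, at most 10 in all, crops included, and the job is handed in when it is done.

```bash
mkdir -p pics; cat > h.py <<'E'
import numpy as np, cv2
from workcell import bot
def cam(name):
    s=bot.sense(); d=bot.get_image(name)
    K=np.array([[d['fx'],0,d['cx']],[0,d['fy'],d['cy']],[0,0,1]]); D=np.array(d['dist'],float)
    if name=='wrist':
        T=np.array(d['tool_from_camera']); R=np.array(s['tool_rot']); 
        Rc=R@T[:3,:3]; c=R@T[:3,3]+np.array(s['tool_pos'])
    else: Rc=np.array(d['attitude']); c=np.array(d['xyz'])
    return d['img'],K,D,Rc,c
def plane(px,z,C):
    _,K,D,R,c=C
    u=cv2.undistortPoints(np.array(px,float).reshape(-1,1,2),K,D).reshape(-1,2)
    r=np.c_[u,np.ones(len(u))]@R.T
    return c+r*((z-c[2])/r[:,2])[:,None]
def proj(P,C):
    _,K,D,R,c=C
    rv=cv2.Rodrigues(R.T)[0]
    return cv2.projectPoints(np.array(P,float).reshape(-1,1,3),rv,-R.T@c,K,D)[0].reshape(-1,2)
E
python3 - <<'E'
from h import *
for n in ('top','side'):
    C=cam(n); cv2.imwrite(f'pics/{n}0.png',C[0]); print(n,np.array(C[3]).round(3).tolist(),C[4],C[1][0,0])
s=bot.sense(); print(s)
E
```

```text
top [[-0.012, -0.994, 0.107], [-1.0, 0.009, -0.023], [0.022, -0.108, -0.994]] [ 0.41910696 -0.04077868  1.29923842] 459.85743111329384
side [[-0.98, -0.16, 0.117], [-0.197, 0.732, -0.653], [0.019, -0.663, -0.749]] [0.36361909 0.88259488 1.22548392] 558.5987699689096
{'time_s': 0.1, 'joints': array([-6.99115195e+01,  1.24733065e+01,  9.25202627e+01,  1.68532287e-03,
        7.51324646e+01, -6.42789765e+00]), 'joint_vel': array([-0.00663846, -0.17776102, -0.15769911, -0.02626315,  0.14332936,
       -0.11350684]), 'tau': array([-5.91236312e-04, -3.98078799e+01, -3.04971099e+01, -2.63508182e-04,
        4.23268342e-03, -1.57061248e-05]), 'tool_pos': array([ 0.27883083, -0.558591  ,  0.25508045]), 'tool_rot': array([[ 8.94810261e-01,  4.46446038e-01, -7.28834034e-04],
       [ 4.46446549e-01, -8.94807896e-01,  2.07564577e-03],
       [ 2.74497384e-04, -2.18269458e-03, -9.99997580e-01]]), 'force': array([-0.15957945,  1.10056541,  1.01991611]), 'torque': array([-0.05774688,  0.00143769,  0.08636138]), 'gripper_force': 0.0, 'width': 1.001813118992443}
```

View pics/top0.png

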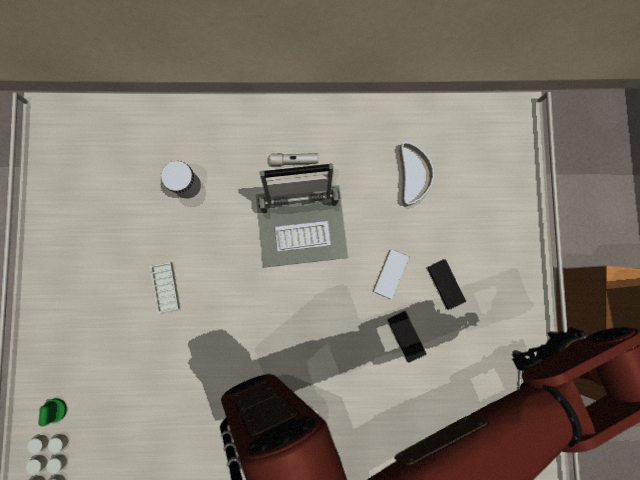

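View pics/side0.png

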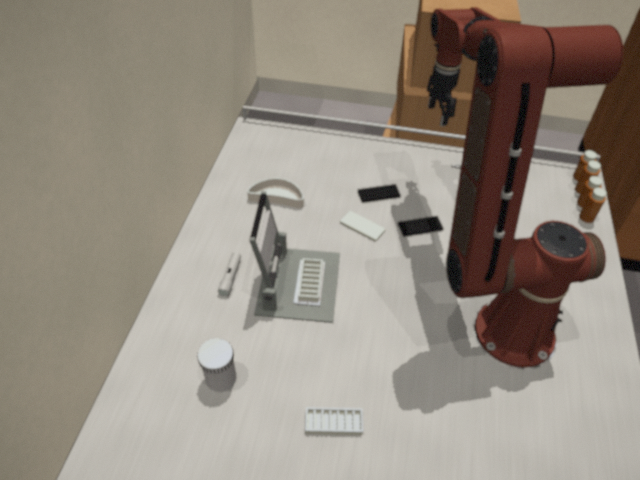

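The top view shows the loose tray at (165,288), the white lid at (391,274), the press with its tray at (303,236), the canister at (177,178), the dish at (415,175) and the torch at (293,159). Two slabs at (446,284) and (406,336) are lid-shaped but black, so the white one is the lid. The side view agrees: tray (334,421), white lid (362,226), press bed tray (310,281). Next I'll measure them and check an enlarged crop.

```bash
cat > m.py <<'E'
from h import *
C=cam('top'); im=C[0]; hsv=cv2.cvtColor(im,cv2.COLOR_BGR2HSV)
def roi(m,x0,y0,x1,y1):
    o=np.zeros_like(m); o[y0:y1,x0:x1]=m[y0:y1,x0:x1]; return o
def rect(m,z,name):
    m=cv2.morphologyEx(m,cv2.MORPH_CLOSE,np.ones((9,9)) if 'tray' in name else np.ones((3,3)))
    cs=cv2.findContours(m,0,1)[0]; c=max(cs,key=cv2.contourArea)
    P=plane(c.reshape(-1,2),z,C)[:,:2]
    r=cv2.minAreaRect((P*1000).astype(np.float32)); b=cv2.boxPoints(r); e=b[1]-b[0],b[2]-b[1]
    L=max(e,key=np.linalg.norm); print(name,'ctr',np.round(r[0],1),'size',np.round(sorted(r[1]),1),'long ang',round(np.degrees(np.arctan2(L[1],L[0]))%180,1),'px',cv2.boundingRect(c))
b=im.astype(int); 
bg=np.median(im[250:300,200:240].reshape(-1,3),0); print('bg',bg,'lid',im[274,391],'tray',im[300,158],im[236,279],'base',im[255,270])
blu=((b[...,0]-b[...,2])>-3).astype(np.uint8)*255
bright=((b.min(2)>150)).astype(np.uint8)*255
w=blu&bright
rect(roi(w,365,240,415,305),.012,'lid')
rect(roi(blu,140,250,190,325),.02,'tray upper')
rect(roi(bright,270,215,335,255),.032,'tray lower')
g=((b.max(2)<150)).astype(np.uint8)*255
rect(roi(g|roi(bright,270,215,335,255),255,212,355,275),.006,'base')
k=[cv2.resize(im[a:a+75,c:c+100],None,fx=4,fy=4,interpolation=2) for a,c in((250,115),(200,255),(235,345),(265,385))]
cv2.imwrite('pics/crops.png',np.vstack([np.hstack(k[:2]),np.hstack(k[2:])]))
E
python3 m.py
```

```text
bg [165. 177. 181.] lid [205 198 191] tray [106 127 127] [180 180 177] base [111 123 120]
lid ctr [ 449. -291.] size [ 54.2 127.4] long ang 156.0 px (375, 250, 34, 49)
tray upper ctr [419.2 337.6] size [ 54.8 128.7] long ang 10.7 px (151, 263, 27, 50)
tray lower ctr [556.1 -43.6] size [ 68.6 148.2] long ang 95.9 px (275, 221, 56, 30)
base ctr [561.2 -39.8] size [158.5 245.6] long ang 95.8 px (255, 212, 93, 56)
```

View pics/crops.png

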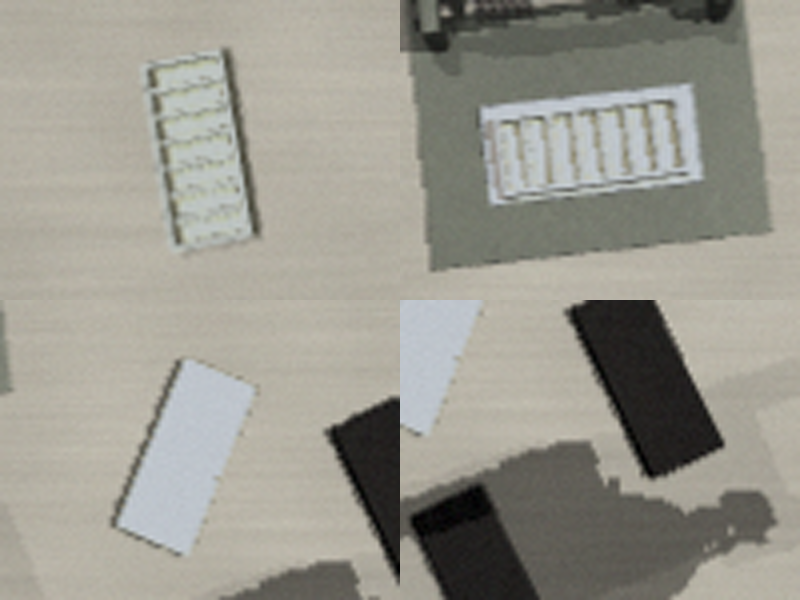

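The crops show the loose tray with its seven wells up, the lid as a plain white slab of about 127×54 mm, and the bright bed around the lower tray. The other two slabs are black and not meant. The sizes match the description. The bed centre is at about (558,-44) mm, with press x at 5.9°.

```bash
cat > plan.py <<'E'
# usage: plan.py x y z(mm) ydir(deg) ncalls : print per-call tool-axis shifts in handwheel units
import sys
from h import *
from scipy.spatial.transform import Rotation as Ro
def plan(t,yd,n):
    s=bot.sense(); p=np.array(s['tool_pos']); R=np.array(s['tool_rot'])
    a=np.radians(yd); y=np.array([np.cos(a),np.sin(a),0]); z=np.array([0,0,-1.]); Rt=np.c_[np.cross(y,z),y,z]
    rv=Ro.from_matrix(R.T@Rt).as_rotvec(); d=(np.array(t)/1000-p)/n
    print('at',(p*1000).round(1),'ydir',np.degrees(np.arctan2(R[1,1],R[0,1])).round(2),'J6',s['joints'][5].round(0),'t',s['time_s'],'w',s['width'].round(3),'F',s['force'].round(1))
    for i in range(n):
        print('call',i+1,'t',(R.T@d/.1).round(3),'w',(rv/n/np.pi).round(4)); R=R@Ro.from_rotvec(rv/n).as_matrix()
if __name__=='__main__': a=list(map(float,sys.argv[1:6])); plan(a[:3],a[3],int(a[4]))
E
python3 plan.py 500 -44 330 5.9 6; python3 -c "
from workcell import bot
d=bot.get_image('wrist');print(d['tool_from_camera'].round(3),d['fx'])"
```

```text
[[-0.    -0.95  -0.312  0.08 ]
 [ 1.    -0.     0.    -0.001]
 [-0.    -0.312  0.95  -0.117]
 [ 0.     0.     0.     1.   ]] 387.4622027156512Traceback (most recent call last):
  File "plan.py", line 12, in <module>
    if __name__=='__main__': a=list(map(float,sys.argv[1:6])); plan(a[:3],a[3],int(a[4]))
                                                               ~~~~^^^^^^^^^^^^^^^^^^^^^^
  File "plan.py", line 9, in plan
    print('at',(p*1000).round(1),'ydir',np.degrees(np.arctan2(R[1,1],R[0,1])).round(2),'J6',s['joints'][5].round(0),'t',s['time_s'],'w',s['width'].round(3),'F',s['force'].round(1))
                                                                                                                                        ^^^^^^^^^^^^^^^^
AttributeError: 'float' object has no attribute 'round'
```

```bash
sed -i "s/s\['width'\].round(3)/round(s['width'],3)/" plan.py; python3 plan.py 540 -44 230 5.9 6
```

```text
at [ 278.9 -558.8  255.4] ydir -63.48 J6 -6.0 t 0.2 w 1.002 F [0.3 0.3 0.8]
call 1 t [ 0.772 -0.573  0.043] w [-0.0001 -0.0001 -0.0642]
call 2 t [ 0.872 -0.407  0.043] w [-0.0001 -0.0001 -0.0642]
call 3 t [ 0.936 -0.224  0.043] w [-0.0001 -0.0001 -0.0642]
call 4 t [ 0.962 -0.032  0.043] w [-0.0001 -0.0001 -0.0642]
call 5 t [0.948 0.162 0.043] w [-0.0001 -0.0001 -0.0642]
call 6 t [0.897 0.348 0.042] w [-0.0001 -0.0001 -0.0642]
```

```bash

python3 -m handwheel '[{"tx":0.39,"ty":-0.29,"tz":0.02,"wx":0,"wy":0,"wz":-0.03,"hand":1},{"tx":0.77,"ty":-0.57,"tz":0.04,"wx":0,"wy":0,"wz":-0.064,"hand":1},{"tx":0.77,"ty":-0.57,"tz":0.04,"wx":0,"wy":0,"wz":-0.064,"hand":1}]' &&
python3 -m handwheel '[{"tx":0.44,"ty":-0.2,"tz":0.02,"wz":-0.03},{"tx":0.87,"ty":-0.41,"tz":0.04,"wz":-0.064},{"tx":0.87,"ty":-0.41,"tz":0.04,"wz":-0.064}]'
python3 plan.py 540 -44 230 5.9 4
```

```text
time_s: 0.5
tool_pos: [0.3241, -0.4688, 0.2509]
tool_rot: [[0.784, 0.62, -0.0], [0.62, -0.784, 0.005], [0.003, -0.004, -1.0]]
force: [-0.4, -0.0, -0.0]
width: 1.005
gripper_force: 0.0
at [ 324.1 -468.8  250.9] ydir -51.65 J6 -11.0 t 0.5 w 1.005 F [-0.4 -0.  -0. ]
call 1 t [ 1.082 -0.498  0.058] w [-0.0002 -0.0004 -0.0799]
call 2 t [ 1.172 -0.213  0.056] w [-0.0002 -0.0004 -0.0799]
call 3 t [1.188 0.084 0.054] w [-0.0002 -0.0004 -0.0799]
call 4 t [1.13  0.377 0.053] w [-0.0002 -0.0004 -0.0799]schema error: expected keys tx, ty, tz, wx, wy, wz, hand
```

```bash

python3 -m handwheel '[{"tx":0.44,"ty":-0.2,"tz":0.02,"wx":0,"wy":0,"wz":-0.03,"hand":1},{"tx":0.87,"ty":-0.41,"tz":0.04,"wx":0,"wy":0,"wz":-0.064,"hand":1},{"tx":0.87,"ty":-0.41,"tz":0.04,"wx":0,"wy":0,"wz":-0.064,"hand":1}]' >/dev/null&&
python3 -m handwheel '[{"tx":0.47,"ty":-0.11,"tz":0.02,"wx":0,"wy":0,"wz":-0.03,"hand":1},{"tx":0.94,"ty":-0.22,"tz":0.04,"wx":0,"wy":0,"wz":-0.064,"hand":1},{"tx":0.94,"ty":-0.22,"tz":0.04,"wx":0,"wy":0,"wz":-0.064,"hand":1}]' >/dev/null&&
python3 -m handwheel '[{"tx":0.48,"ty":-0.02,"tz":0.02,"wx":0,"wy":0,"wz":-0.03,"hand":1},{"tx":0.96,"ty":-0.03,"tz":0.04,"wx":0,"wy":0,"wz":-0.064,"hand":1},{"tx":0.96,"ty":-0.03,"tz":0.04,"wx":0,"wy":0,"wz":-0.064,"hand":1}]' >/dev/null&&
python3 -m handwheel '[{"tx":0.48,"ty":0.08,"tz":0.02,"wx":0,"wy":0,"wz":-0.03,"hand":1},{"tx":0.95,"ty":0.16,"tz":0.04,"wx":0,"wy":0,"wz":-0.064,"hand":1},{"tx":0.95,"ty":0.16,"tz":0.04,"wx":0,"wy":0,"wz":-0.064,"hand":1}]' >/dev/null&&
python3 -m handwheel '[{"tx":0.45,"ty":0.17,"tz":0.02,"wx":0,"wy":0,"wz":-0.03,"hand":1},{"tx":0.9,"ty":0.35,"tz":0.04,"wx":0,"wy":0,"wz":-0.064,"hand":1},{"tx":0.9,"ty":0.35,"tz":0.04,"wx":0,"wy":0,"wz":-0.064,"hand":1},{"tx":0.9,"ty":0.35,"tz":0.04,"wx":0,"wy":0,"wz":-0.064,"hand":1},{"tx":0.9,"ty":0.35,"tz":0.04,"wx":0,"wy":0,"wz":-0.064,"hand":1}]'
python3 plan.py 540 -44 230 5.9 1
python3 - <<'E'
from h import *
C=cam('wrist'); cv2.imwrite('pics/w1.png',C[0])
print(C[3].round(3),C[4], 'hinge/bed expected px', proj([[.558,-.044,.012],[.653,-.034,.07],[.6845,-.0306,.252]],C).round(0))
E
```

```text
time_s: 2.2
tool_pos: [0.5413, -0.047, 0.2322]
tool_rot: [[-0.095, 0.995, -0.001], [0.995, 0.095, -0.001], [-0.001, -0.001, -1.0]]
force: [0.5, 0.8, -0.3]
width: 0.999
gripper_force: 0.0
at [541.3 -47.  232.2] ydir 5.46 J6 -18.0 t 2.2 w 0.999 F [ 0.5  0.8 -0.3]
call 1 t [ 0.031 -0.01   0.022] w [-0.0002  0.0003 -0.0024]
[[ 0.995  0.091  0.029]
 [ 0.095 -0.945 -0.312]
 [-0.001  0.313 -0.95 ]] [0.53347622 0.03368482 0.34886966] hinge/bed expected px [[343. 202.]
 [473. 219.]
 [739. 362.]]
```

View pics/w1.png

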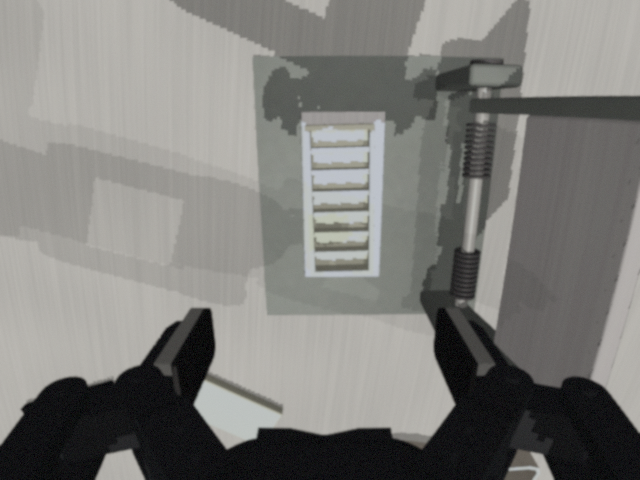

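The wrist view shows the lower tray wells up, corners about (305,122), (382,122), (380,276), (307,276), with a strip of grey bed above it. The shaft and springs of the press are at (470,200). I'll fit the tray's rim.

```bash
python3 - <<'E'
from h import *
C=cam('wrist'); im=C[0]
print(im[200,292:316].mean(1).round()); print(im[200,365:392].mean(1).round())
print(im[105:135,330].mean(1).round());print(im[262:285,330].mean(1).round())
for th in (150,190,205):
    m=np.zeros(im.shape[:2],np.uint8); m[95:290,285:400]=(im[95:290,285:400].min(2)>th)*255
    m=cv2.morphologyEx(m,3,np.ones((15,15))); c=max(cv2.findContours(m,0,1)[0],key=cv2.contourArea)
    for z in (.012,.032):
        r=cv2.minAreaRect((plane(c.reshape(-1,2),z,C)[:,:2]*1000).astype(np.float32)); b=cv2.boxPoints(r)
        L=max(b[1]-b[0],b[2]-b[1],key=np.linalg.norm)
        print(th,z,np.round(r[0],1),np.round(r[1],1),np.degrees(np.arctan2(L[1],L[0])).round(2)%180,cv2.boundingRect(c))
cv2.imwrite('pics/c1.png',cv2.resize(im[95:295,270:410],None,fx=3,fy=3,interpolation=2))
E
```

```text
[134. 133. 134. 132. 133. 133. 133. 134. 133. 133. 145. 166. 185. 192.
 191. 192. 192. 193. 189. 180. 166. 167. 182. 190.]
[184. 176. 155. 140. 161. 184. 193. 195. 193. 196. 194. 195. 194. 195.
 195. 191. 177. 156. 140. 137. 135. 134. 137. 135. 135. 134. 134.]
[ 91.  94.  93.  93.  94.  97. 115. 136. 147. 154. 153. 153. 153. 153.
 153. 152. 152. 149. 144. 139. 150. 175. 190. 193. 193. 190. 190. 192.
 194. 194.]
[145. 144. 128. 109.  97.  93.  93.  95. 113. 155. 182. 193. 194. 190.
 178. 156. 140. 141. 139. 139. 138. 138. 139.]
150 0.012 [556.8 -42.7] [ 71.1 149.4] 95.75 (301, 113, 84, 165)
150 0.032 [555.4 -38.2] [ 66.9 140.5] 95.75 (301, 113, 84, 165)
190 0.012 [551.  -39.9] [23.   4.4] 9.95 (323, 194, 27, 6)
190 0.032 [549.9 -35.5] [21.6  4.2] 9.95 (323, 194, 27, 6)Traceback (most recent call last):
  File "<stdin>", line 7, in <module>
ValueError: max() iterable argument is empty
```

```bash
python3 - <<'E'
from h import *
C=cam('wrist'); im=C[0]
k=im[100:290,285:400].astype(float); k=np.clip((k-80)*255/130,0,255)**1.0
k=(255*(k/255)**2.5).astype(np.uint8)
k=np.rot90(k); cv2.imwrite('pics/c1.png',cv2.resize(np.ascontiguousarray(k),None,fx=4,fy=4,interpolation=2))
E
```

```text
(no output)
```

View pics/c1.png

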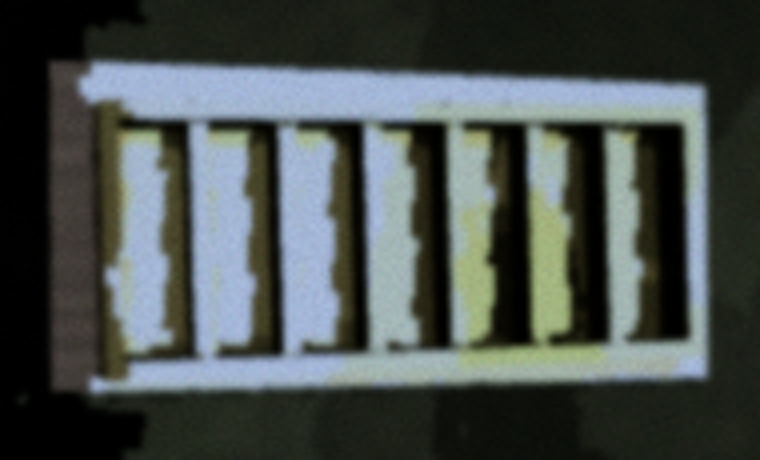

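```bash
python3 - <<'E'
from h import *
C=cam('wrist')
uv=np.array([(688,122),(688,340),(122,357),(122,121)],float)
px=np.c_[400-uv[:,1]/4-.5,100+uv[:,0]/4-.5]
P=plane(px,.032,C)[:,:2]*1000; print(P.round(1),[np.linalg.norm(P[i]-P[i-1]).round(1) for i in range(4)],P.mean(0).round(1))
L=(P[3]-P[0])+(P[2]-P[1]); print(np.degrees(np.arctan2(L[1],L[0])).round(2))
# grey profile per-column check of outer bed edge
uvb=np.array([(706,85),(706,378),(50,392),(50,60)],float); pb=np.c_[400-uvb[:,1]/4-.5,100+uvb[:,0]/4-.5]
B=plane(pb,.012,C)[:,:2]*1000; print(B.round(1),B.mean(0).round(1),[np.linalg.norm(B[i]-B[i-1]).round(1) for i in range(4)])
E
python3 plan.py 419 338 110 -79.3 5
```

```text
[[ 586.3 -100.1]
 [ 538.  -104.7]
 [ 523.9   16.6]
 [ 570.6   21.2]] [np.float64(122.3), np.float64(48.5), np.float64(122.1), np.float64(47.0)] [554.7 -41.7]
96.99
[[ 599.  -112.3]
 [ 529.7 -118.9]
 [ 514.8   29.5]
 [ 583.9   36.3]] [556.8 -41.3] [np.float64(149.4), np.float64(69.6), np.float64(149.2), np.float64(69.4)]
at [541.2 -46.4 232.4] ydir 5.49 J6 -18.0 t 2.4 w 1.001 F [ 0.1 -0.1 -0.1]
call 1 t [ 0.789 -0.17   0.245] w [0.     0.     0.0942]
call 2 t [ 0.705 -0.392  0.245] w [0.     0.     0.0942]
call 3 t [ 0.56  -0.581  0.245] w [0.     0.     0.0942]
call 4 t [ 0.366 -0.719  0.245] w [0.     0.     0.0942]
call 5 t [ 0.14  -0.794  0.245] w [0.     0.     0.0942]
```

The fit checks out: inner size 122×48 mm as it must be, lower tray centre (554.7,-41.7) mm, long axis at 97.0°. Now I'll go to the loose tray.

```bash

python3 -m handwheel '[{"tx":0.4,"ty":-0.09,"tz":0.04,"wx":0,"wy":0,"wz":0.047,"hand":1},{"tx":0.79,"ty":-0.17,"tz":0.07,"wx":0,"wy":0,"wz":0.094,"hand":1},{"tx":0.79,"ty":-0.17,"tz":0.07,"wx":0,"wy":0,"wz":0.094,"hand":1}]' >/dev/null&&
python3 -m handwheel '[{"tx":0.35,"ty":-0.2,"tz":0.04,"wx":0,"wy":0,"wz":0.047,"hand":1},{"tx":0.7,"ty":-0.39,"tz":0.07,"wx":0,"wy":0,"wz":0.094,"hand":1},{"tx":0.7,"ty":-0.39,"tz":0.07,"wx":0,"wy":0,"wz":0.094,"hand":1}]' >/dev/null&&
python3 -m handwheel '[{"tx":0.28,"ty":-0.29,"tz":0.04,"wx":0,"wy":0,"wz":0.047,"hand":1},{"tx":0.56,"ty":-0.58,"tz":0.07,"wx":0,"wy":0,"wz":0.094,"hand":1},{"tx":0.56,"ty":-0.58,"tz":0.07,"wx":0,"wy":0,"wz":0.094,"hand":1}]' >/dev/null&&
python3 -m handwheel '[{"tx":0.18,"ty":-0.36,"tz":0.04,"wx":0,"wy":0,"wz":0.047,"hand":1},{"tx":0.37,"ty":-0.72,"tz":0.07,"wx":0,"wy":0,"wz":0.094,"hand":1},{"tx":0.37,"ty":-0.72,"tz":0.07,"wx":0,"wy":0,"wz":0.094,"hand":1}]' >/dev/null&&
python3 -m handwheel '[{"tx":0.07,"ty":-0.4,"tz":0.04,"wx":0,"wy":0,"wz":0.047,"hand":1},{"tx":0.14,"ty":-0.79,"tz":0.07,"wx":0,"wy":0,"wz":0.094,"hand":1},{"tx":0.14,"ty":-0.79,"tz":0.07,"wx":0,"wy":0,"wz":0.094,"hand":1},{"tx":0.14,"ty":-0.79,"tz":0.07,"wx":0,"wy":0,"wz":0.094,"hand":1},{"tx":0.14,"ty":-0.79,"tz":0.07,"wx":0,"wy":0,"wz":0.094,"hand":1},{"tx":0.14,"ty":-0.79,"tz":0.07,"wx":0,"wy":0,"wz":0.094,"hand":1}]' >/dev/null
python3 plan.py 419 338 100 -79.3 1
python3 - <<'E'
from h import *
C=cam('wrist'); im=C[0]; 
q=proj([[.419,.338,.02]],C)[0]; print(q)
for th in (8,):
    b=im.astype(int); m=((b[...,0]-b[...,2])>-6).astype(np.uint8)*255
    cv2.imwrite('pics/w2.png',np.vstack([np.hstack([cv2.resize(im,(400,300)),cv2.resize(cv2.cvtColor(m,8),(400,300))])]))
print(im[int(q[1]),::20].tolist())
E
```

```text
at [419.4 337.1 197.5] ydir -78.99 J6 110.0 t 4.2 w 0.998 F [0.2 0.5 0. ]
call 1 t [-0.002 -0.01   0.975] w [ 0.0002 -0.0001  0.0017]
[323.64759271 215.45817846]
[[159, 164, 165], [157, 162, 165], [158, 163, 165], [159, 164, 165], [158, 164, 166], [109, 113, 115], [113, 116, 117], [158, 164, 164], [160, 165, 166], [156, 161, 163], [157, 162, 164], [113, 117, 118], [112, 116, 119], [157, 163, 165], [146, 150, 153], [178, 181, 175], [179, 178, 173], [180, 177, 172], [160, 164, 167], [158, 163, 164], [151, 157, 159], [149, 153, 155], [160, 164, 167], [151, 156, 159], [153, 159, 160], [149, 152, 156], [151, 157, 158], [147, 151, 153], [157, 163, 165], [156, 160, 163], [155, 160, 162], [156, 160, 161]]
```

View pics/w2.png

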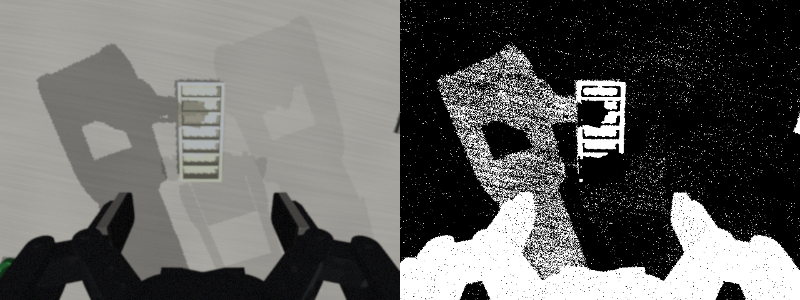

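The tray lies at about (282..358, 128..290) in the wrist picture, roughly centred under the jaws. I'll fit its rim.

```bash
cat > fit.py <<'E'
from h import *
import sys
x0,y0,x1,y1=map(int,sys.argv[1:5]); z=float(sys.argv[5]); thr=float(sys.argv[6]); k=int(sys.argv[7])
C=cam('wrist'); im=C[0]; b=cv2.GaussianBlur(im,(3,3),0).astype(int)
m=np.zeros(im.shape[:2],np.uint8); r=(slice(y0,y1),slice(x0,x1))
m[r]=((b.max(2)>thr))[r]*255
m=cv2.morphologyEx(m,2,np.ones((3,3))); m=cv2.morphologyEx(m,3,np.ones((k,k)))
c=max(cv2.findContours(m,0,1)[0],key=cv2.contourArea); bb=cv2.boundingRect(c)
R=cv2.minAreaRect((plane(c.reshape(-1,2),z,C)[:,:2]*1000).astype(np.float32)); q=cv2.boxPoints(R)
L=max(q[1]-q[0],q[2]-q[1],key=np.linalg.norm)
print(thr,np.round(R[0],1),np.round(R[1],1),np.degrees(np.arctan2(L[1],L[0])).round(2)%180,bb)
o=im.copy(); cv2.drawContours(o,[c],-1,(0,0,255),1); o=o[y0:y1,x0:x1]; f=min(800/o.shape[1],600/o.shape[0]); cv2.imwrite(f'pics/fit.png',cv2.resize(o,None,fx=int(f*.9),fy=int(f*.9),interpolation=0))
E
for t in 168 172 176 180; do python3 fit.py 268 112 375 305 .02 $t 11; done; python3 plan.py 419 338 100 -79.3 1
python3 - <<'E'
from h import *
im=cam('wrist')[0]
for r in (145,240): print(im[r,272:300].max(1),im[r,340:368].max(1))
for c in (300,335): print(im[118:142,c].max(1),im[276:300,c].max(1))
E
```

```text
168.0 [418.  339.8] [129.4  56. ] 10.09 (285, 132, 75, 159)
172.0 [433.5 342.3] [97.3 54.4] 10.83 (286, 132, 74, 124)
176.0 [434.  340.7] [98.8 50.3] 14.61 (287, 133, 71, 123)
180.0 [430.7 342.3] [23. 35.] 101.0 (300, 185, 46, 30)
at [418.7 338.1 197.4] ydir -78.99 J6 110.0 t 4.45 w 0.998 F [-0.6 -0.  -0. ]
call 1 t [0.002 0.001 0.974] w [ 0.     -0.0001  0.0017]
[164 162 165 163 164 164 164 162 155 138 122 113 115 135 161 176 179 176
 170 150 138 151 171 178 180 180 179 181] [179 181 179 180 180 179 179 172 160 141 133 131 128 116 116 142 166 175
 179 178 172 162 157 156 154 155 152 155]
[168 168 168 167 167 166 168 167 166 163 154 139 123 115 120 139 161 175
 178 175 161 133 104  92  88  91  94  94] [ 96  97  97  96  96  96  95  96  96  92  94 105 137 166 179 181 179 167
 160 162 165 166 168 168 169 167 168 167]
[166 168 168 165 164 162 157 151 134 118 108 109 136 165 180 184 182 178
 175 173 173 177 180 181] [148 118  92  83  84  84  84  85  99 130 158 174 175 175 169 162 156 153
 153 153 151 150 148 148]
[167 165 165 163 162 163 163 160 156 144 124 111 127 162 181 186 187 182
 176 176 176 177 178 179] [154 125  98  87  83  82  82  83  95 119 152 172 178 175 164 156 150 151
 150 150 153 150 152 149]
```

```bash

python3 -m handwheel '[{"tx":0,"ty":-0.02,"tz":0.35,"wx":0,"wy":0,"wz":0.004,"hand":1},{"tx":0,"ty":-0.02,"tz":0.7,"wx":0,"wy":0,"wz":0.004,"hand":1},{"tx":0,"ty":-0.02,"tz":1,"wx":0,"wy":0,"wz":0.004,"hand":1}]' >/dev/null &&
python3 -m handwheel '[{"tx":0,"ty":0,"tz":0.25,"wx":0,"wy":0,"wz":0,"hand":1},{"tx":0,"ty":0,"tz":0.4,"wx":0,"wy":0,"wz":0,"hand":1},{"tx":0,"ty":0,"tz":0.4,"wx":0,"wy":0,"wz":0,"hand":1},{"tx":0,"ty":0,"tz":0.4,"wx":0,"wy":0,"wz":0,"hand":1}]' >/dev/null
python3 plan.py 418 339.8 28 -79.8 1
```

```text
at [418.5 340.9  57.9] ydir -79.68 J6 111.0 t 5.2 w 0.999 F [-0.5  0.5  0.4]
call 1 t [-0.007  0.01   0.299] w [-0.0001 -0.0002  0.0007]
```

```bash

python3 -m handwheel '[{"tx":-0.01,"ty":0.01,"tz":0.15,"wx":0,"wy":0,"wz":0,"hand":1},{"tx":-0.01,"ty":0.01,"tz":0.3,"wx":0,"wy":0,"wz":0,"hand":1},{"tx":-0.01,"ty":0.01,"tz":0.3,"wx":0,"wy":0,"wz":0,"hand":0.75},{"tx":-0.01,"ty":0.01,"tz":0.3,"wx":0,"wy":0,"wz":0,"hand":0.7},{"tx":-0.01,"ty":0.01,"tz":0.3,"wx":0,"wy":0,"wz":0,"hand":0.5},{"tx":-0.01,"ty":0.01,"tz":0.3,"wx":0,"wy":0,"wz":0,"hand":0.5},{"tx":-0.01,"ty":0.01,"tz":0.3,"wx":0,"wy":0,"wz":0,"hand":0.5},{"tx":-0.01,"ty":0.01,"tz":0.3,"wx":0,"wy":0,"wz":0,"hand":0.5}]' 40
```

```text
time_s: 6.0
tool_pos: [0.4171, 0.3393, 0.0273]
tool_rot: [[0.984, 0.179, -0.0], [0.179, -0.984, -0.0], [-0.0, 0.0, -1.0]]
force: [-0.1, 0.2, -2.1]
width: 0.642
gripper_force: 44.2
```

```bash

python3 -m handwheel '[{"tx":0,"ty":0,"tz":-0.1,"wx":0,"wy":0,"wz":0,"hand":0.5},{"tx":0,"ty":0,"tz":-0.4,"wx":0,"wy":0,"wz":0,"hand":0.5},{"tx":0,"ty":0,"tz":-0.7,"wx":0,"wy":0,"wz":0,"hand":0.5},{"tx":0,"ty":0,"tz":-1,"wx":0,"wy":0,"wz":0,"hand":0.5},{"tx":0,"ty":0,"tz":-1,"wx":0,"wy":0,"wz":0,"hand":0.5},{"tx":0,"ty":0,"tz":-1,"wx":0,"wy":0,"wz":0,"hand":0.5}]'; python3 plan.py 550 -42.7 140 7 5
```

```text
time_s: 6.6
tool_pos: [0.4178, 0.3397, 0.1285]
tool_rot: [[0.984, 0.179, 0.002], [0.179, -0.984, 0.001], [0.002, -0.001, -1.0]]
force: [-0.7, 0.1, -1.9]
width: 0.645
gripper_force: 44.4
at [417.8 339.7 128.5] ydir -79.68 J6 111.0 t 6.6 w 0.645 F [-0.7  0.1 -1.9]
call 1 t [ 0.123  0.8   -0.023] w [ 0.0001 -0.0002 -0.0963]
call 2 t [-0.121  0.8   -0.024] w [ 0.0001 -0.0002 -0.0963]
call 3 t [-0.354  0.728 -0.024] w [ 0.0001 -0.0002 -0.0963]
call 4 t [-0.555  0.589 -0.024] w [ 0.0001 -0.0002 -0.0963]
call 5 t [-0.705  0.397 -0.023] w [ 0.0001 -0.0002 -0.0963]
```

```bash

python3 -m handwheel '[{"tx":0.03,"ty":0.2,"tz":0,"wx":0,"wy":0,"wz":-0.024,"hand":0.5},{"tx":0.06,"ty":0.4,"tz":-0.01,"wx":0,"wy":0,"wz":-0.048,"hand":0.5},{"tx":0.09,"ty":0.6,"tz":-0.01,"wx":0,"wy":0,"wz":-0.072,"hand":0.5},{"tx":0.12,"ty":0.8,"tz":-0.02,"wx":0,"wy":0,"wz":-0.096,"hand":0.5}]' >/dev/null &&
python3 -m handwheel '[{"tx":-0.03,"ty":0.2,"tz":0,"wx":0,"wy":0,"wz":-0.024,"hand":0.5},{"tx":-0.06,"ty":0.4,"tz":-0.01,"wx":0,"wy":0,"wz":-0.048,"hand":0.5},{"tx":-0.09,"ty":0.6,"tz":-0.01,"wx":0,"wy":0,"wz":-0.072,"hand":0.5},{"tx":-0.12,"ty":0.8,"tz":-0.02,"wx":0,"wy":0,"wz":-0.096,"hand":0.5}]' >/dev/null &&
python3 -m handwheel '[{"tx":-0.09,"ty":0.18,"tz":0,"wx":0,"wy":0,"wz":-0.024,"hand":0.5},{"tx":-0.18,"ty":0.36,"tz":-0.01,"wx":0,"wy":0,"wz":-0.048,"hand":0.5},{"tx":-0.26,"ty":0.55,"tz":-0.01,"wx":0,"wy":0,"wz":-0.072,"hand":0.5},{"tx":-0.35,"ty":0.73,"tz":-0.02,"wx":0,"wy":0,"wz":-0.096,"hand":0.5}]' >/dev/null &&
python3 -m handwheel '[{"tx":-0.14,"ty":0.15,"tz":0,"wx":0,"wy":0,"wz":-0.024,"hand":0.5},{"tx":-0.28,"ty":0.3,"tz":-0.01,"wx":0,"wy":0,"wz":-0.048,"hand":0.5},{"tx":-0.42,"ty":0.44,"tz":-0.01,"wx":0,"wy":0,"wz":-0.072,"hand":0.5},{"tx":-0.55,"ty":0.59,"tz":-0.02,"wx":0,"wy":0,"wz":-0.096,"hand":0.5}]' >/dev/null &&
python3 -m handwheel '[{"tx":-0.18,"ty":0.1,"tz":0,"wx":0,"wy":0,"wz":-0.024,"hand":0.5},{"tx":-0.35,"ty":0.2,"tz":-0.01,"wx":0,"wy":0,"wz":-0.048,"hand":0.5},{"tx":-0.53,"ty":0.3,"tz":-0.01,"wx":0,"wy":0,"wz":-0.072,"hand":0.5},{"tx":-0.7,"ty":0.4,"tz":-0.02,"wx":0,"wy":0,"wz":-0.096,"hand":0.5},{"tx":-0.7,"ty":0.4,"tz":-0.02,"wx":0,"wy":0,"wz":-0.096,"hand":0.5},{"tx":-0.7,"ty":0.4,"tz":-0.02,"wx":0,"wy":0,"wz":-0.096,"hand":0.5}]'
python3 plan.py 554.8 -42.7 90 7 1
python3 - <<'E'
from h import *
C=cam('wrist'); im=C[0]; cv2.imwrite('pics/w3.png',im)
s=bot.sense();p=np.array(s['tool_pos']);R=np.array(s['tool_rot'])
# expected upper rim corners of held tray (top 7.3 mm above TCP-27.3+20), offset 0 along x
print(proj([p+R@np.array([a,b,.0073]) for a in(-.061,.061) for b in(-.024,.024)],C).round(0).tolist())
E
```

```text
time_s: 8.8
tool_pos: [0.548, -0.0422, 0.1354]
tool_rot: [[-0.115, 0.993, -0.004], [0.993, 0.115, 0.001], [0.002, -0.004, -1.0]]
force: [0.5, -0.0, -1.6]
width: 0.642
gripper_force: 44.3
at [548.  -42.2 135.4] ydir 6.59 J6 -18.0 t 8.8 w 0.642 F [ 0.5 -0.  -1.6]
call 1 t [-0.013  0.068  0.454] w [-0.0011 -0.0005 -0.0023]
[[269.0, 457.0], [380.0, 457.0], [250.0, 172.0], [399.0, 172.0]]
```

View pics/w3.png

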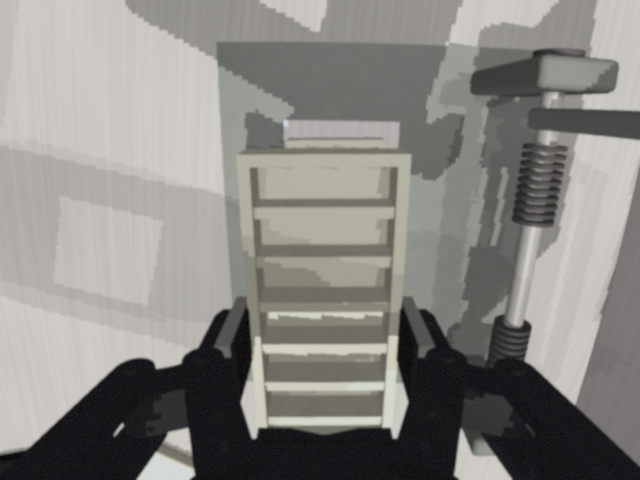

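Picture: the tray is held level. Its near end wall spans rows 153–167 and its inner corners are at columns 250/398, as predicted. The lower tray's end shows at rows 139–148 with bed beyond it.

```bash
python3 - <<'E'
from h import *
C=cam('wrist'); im=C[0]
s=bot.sense();p=np.array(s['tool_pos']);R=np.array(s['tool_rot'])
print(im[118:172,340].max(1).tolist())
for r in (152,153,154,166,167,168):
    P=plane([(324,r)],p[2]-.0073,C)[0]; print(r,(R.T@(P-p)*1000).round(1))
for r in (138,139,140,147): print(r,(plane([(340,r)],.032,C)[0]*1000).round(1))
E
```

```text
[112, 111, 124, 151, 171, 176, 178, 178, 178, 178, 179, 177, 177, 178, 179, 178, 178, 176, 175, 161, 144, 132, 149, 169, 181, 182, 180, 177, 165, 150, 130, 115, 117, 114, 117, 133, 159, 176, 180, 180, 181, 181, 181, 181, 181, 181, 181, 180, 181, 181, 181, 182, 180, 182]
152 [67.6 -0.3  7.4]
153 [67.3 -0.3  7.4]
154 [67.  -0.3  7.4]
166 [63.2 -0.3  7.4]
167 [62.9 -0.3  7.4]
168 [62.5 -0.3  7.4]
138 [548.7  24.2  32. ]
139 [548.8  23.7  32. ]
140 [548.8  23.1  32. ]
147 [549.3  19.3  32. ]
```

```bash

python3 -m handwheel '[{"tx":-0.02,"ty":0.03,"tz":0.2,"wx":-0.001,"wy":0,"wz":-0.002,"hand":0.5},{"tx":-0.02,"ty":0.07,"tz":0.4,"wx":-0.001,"wy":0,"wz":-0.002,"hand":0.5},{"tx":-0.02,"ty":0.07,"tz":0.55,"wx":-0.001,"wy":0,"wz":-0.002,"hand":0.5},{"tx":-0.02,"ty":0.07,"tz":0.6,"wx":-0.001,"wy":0,"wz":-0.002,"hand":0.5},{"tx":-0.02,"ty":0.07,"tz":0.6,"wx":-0.001,"wy":0,"wz":-0.002,"hand":0.5},{"tx":-0.02,"ty":0.07,"tz":0.6,"wx":-0.001,"wy":0,"wz":-0.002,"hand":0.5},{"tx":-0.02,"ty":0.07,"tz":0.6,"wx":-0.001,"wy":0,"wz":-0.002,"hand":0.5}]' >/dev/null
python3 plan.py 554.9 -43.5 59.5 7 1
```

```text
at [557.5 -43.7  78.4] ydir 7.08 J6 -19.0 t 9.6 w 0.64 F [ 0.5 -0.4 -2. ]
call 1 t [ 0.005 -0.027  0.189] w [0.0016 0.0002 0.0004]
```

```bash
python3 - <<'E'
s=open('plan.py').read()
s=s.replace("s=bot.sense(); p=np.array(s['tool_pos']); R=np.array(s['tool_rot'])","""
    S=[]
    for i in range(6 if len(sys.argv)>6 else 1):
        if i: bot.get_image('top')
        S.append(bot.sense())
    s=S[-1]; Q=np.array([k['tool_pos'] for k in S]); p=Q.mean(0); R=Ro.from_matrix(np.array([k['tool_rot'] for k in S])).mean().as_matrix()
    if len(S)>1: print('std mm',(Q.std(0)*1000).round(2))""")
open('plan.py','w').write(s)
E
python3 plan.py 554.9 -43.5 59.5 7 1 avg
```

```text
std mm [0.18 0.02 0.2 ]
at [557.3 -43.7  78.2] ydir 7.07 J6 -19.0 t 9.85 w 0.644 F [-1.   0.2 -1.2]
call 1 t [ 0.005 -0.025  0.187] w [0.0015 0.0002 0.0004]
```

```bash

python3 -m handwheel '[{"tx":0,"ty":-0.02,"tz":0.05,"wx":0.001,"wy":0,"wz":0,"hand":0.5},{"tx":0,"ty":-0.02,"tz":0.1,"wx":0.0015,"wy":0,"wz":0,"hand":0.5},{"tx":0,"ty":-0.02,"tz":0.13,"wx":0.0015,"wy":0,"wz":0,"hand":0.5},{"tx":0,"ty":-0.02,"tz":0.15,"wx":0.0015,"wy":0,"wz":0,"hand":0.5},{"tx":0,"ty":-0.02,"tz":0.15,"wx":0.0015,"wy":0,"wz":0,"hand":0.5},{"tx":0,"ty":-0.02,"tz":0.15,"wx":0.0015,"wy":0,"wz":0,"hand":0.5}]' >/dev/null
python3 plan.py 554.9 -43.5 59.5 7 1 avg
```

```text
std mm [0.07 0.01 0.12]
at [554.9 -43.8  62.4] ydir 7.08 J6 -19.0 t 10.7 w 0.645 F [ 0.2 -0.3 -1.2]
call 1 t [0.003 0.001 0.029] w [-0.0004  0.      0.0004]
```

```bash

python3 -m handwheel '[{"tx":0,"ty":0,"tz":0.01,"wx":0,"wy":0,"wz":0,"hand":0.5},{"tx":0,"ty":0,"tz":0.02,"wx":0,"wy":0,"wz":0,"hand":0.5},{"tx":0,"ty":0,"tz":0.025,"wx":0,"wy":0,"wz":0,"hand":0.5},{"tx":0,"ty":0,"tz":0.03,"wx":0,"wy":0,"wz":0,"hand":0.5},{"tx":0,"ty":0,"tz":0.03,"wx":0,"wy":0,"wz":0,"hand":0.5}]' 
python3 plan.py 554.9 -43.5 59.5 7 1 avg
```

```text
time_s: 11.2
tool_pos: [0.5547, -0.0438, 0.0593]
tool_rot: [[-0.123, 0.992, -0.002], [0.992, 0.123, -0.0], [-0.0, -0.002, -1.0]]
force: [-0.7, 0.1, -2.0]
width: 0.646
gripper_force: 44.3
std mm [0.01 0.01 0.01]
at [554.7 -43.8  59.3] ydir 7.08 J6 -19.0 t 11.45 w 0.644 F [-0.4 -0.3 -0.6]
call 1 t [ 0.003  0.002 -0.002] w [-0.0005  0.      0.0004]
```

```bash

python3 -m handwheel '[{"tx":0,"ty":0,"tz":0.005,"wx":0,"wy":0,"wz":0,"hand":0.5},{"tx":0,"ty":0,"tz":0.008,"wx":0,"wy":0,"wz":0,"hand":0.5},{"tx":0,"ty":0,"tz":0.008,"wx":0,"wy":0,"wz":0,"hand":0.5}]' 
python3 plan.py 554.9 -43.5 59.5 7 1 avg
```

```text
time_s: 11.75
tool_pos: [0.5548, -0.0438, 0.0593]
tool_rot: [[-0.123, 0.992, -0.002], [0.992, 0.123, -0.0], [0.0, -0.002, -1.0]]
force: [-3.5, 0.1, 4.8]
width: 0.641
gripper_force: 45.0
std mm [0.   0.01 0.01]
at [554.8 -43.8  59.3] ydir 7.08 J6 -19.0 t 12.0 w 0.639 F [-3.  -0.1  6.2]
call 1 t [ 0.003  0.001 -0.002] w [-0.0006 -0.      0.0004]
```

```bash

python3 -m handwheel '[{"tx":0,"ty":0,"tz":-0.005,"wx":0,"wy":0,"wz":0,"hand":0.66},{"tx":0,"ty":0,"tz":-0.005,"wx":0,"wy":0,"wz":0,"hand":0.75},{"tx":0,"ty":0,"tz":-0.005,"wx":0,"wy":0,"wz":0,"hand":0.9},{"tx":0,"ty":0,"tz":-0.005,"wx":0,"wy":0,"wz":0,"hand":1},{"tx":0,"ty":0,"tz":-0.2,"wx":0,"wy":0,"wz":0,"hand":1},{"tx":0,"ty":0,"tz":-0.6,"wx":0,"wy":0,"wz":0,"hand":1},{"tx":0,"ty":0,"tz":-1,"wx":0,"wy":0,"wz":0,"hand":1},{"tx":0,"ty":0,"tz":-1,"wx":0,"wy":0,"wz":0,"hand":1}]' >/dev/null;
python3 -m handwheel '[{"tx":0,"ty":0,"tz":-0.4,"wx":0,"wy":0,"wz":0,"hand":1},{"tx":0,"ty":0,"tz":-0.75,"wx":0,"wy":0,"wz":0,"hand":1},{"tx":0,"ty":0,"tz":-0.75,"wx":0,"wy":0,"wz":0,"hand":1},{"tx":0,"ty":0,"tz":-0.75,"wx":0,"wy":0,"wz":0,"hand":1},{"tx":0,"ty":0,"tz":-0.75,"wx":0,"wy":0,"wz":0,"hand":1}]' 
python3 - <<'E'
from h import *
C=cam('wrist'); cv2.imwrite('pics/w4.png',C[0])
c=np.array([.5547,-.0417]);a=np.radians(7);ex=np.array([np.cos(a),np.sin(a)]);ey=np.array([-ex[1],ex[0]])
print(proj([[*(c+i*.028*ex+j*.065*ey),z] for z in(.052,.032) for i in(-1,1) for j in(1,-1)],C).round(1).tolist())
E
python3 plan.py 449 -291 180 66 4
```

```text
time_s: 13.3
tool_pos: [0.5539, -0.0436, 0.2317]
tool_rot: [[-0.123, 0.992, -0.005], [0.992, 0.123, 0.0], [0.001, -0.004, -1.0]]
force: [-0.4, 0.2, -0.5]
width: 1.002
gripper_force: 0.0
[[289.2, 128.9], [293.2, 287.9], [364.5, 129.1], [359.5, 288.1], [291.5, 127.7], [295.0, 278.0], [362.1, 127.8], [357.6, 278.2]]
at [553.6 -43.5 231.2] ydir 7.07 J6 -19.0 t 13.35 w 0.999 F [ 0.2  0.1 -0. ]
call 1 t [-0.582 -0.335  0.129] w [-0.0003 -0.0003 -0.0818]
call 2 t [-0.477 -0.472  0.129] w [-0.0003 -0.0003 -0.0818]
call 3 t [-0.342 -0.578  0.129] w [-0.0003 -0.0003 -0.0818]
call 4 t [-0.183 -0.646  0.129] w [-0.0003 -0.0003 -0.0818]
```

View pics/w4.png

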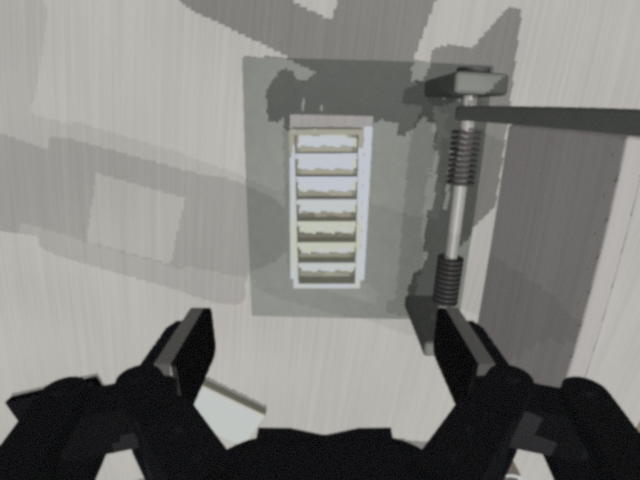

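The upper tray sits on the lower one, outline about (290,129)–(360,288), which matches the predicted corners (289,129), (364,129), (293,288), (359,288). On to the lid.

```bash

python3 -m handwheel '[{"tx":-0.29,"ty":-0.17,"tz":0,"wx":0,"wy":0,"wz":-0.041,"hand":1},{"tx":-0.58,"ty":-0.33,"tz":0.05,"wx":0,"wy":0,"wz":-0.082,"hand":1},{"tx":-0.58,"ty":-0.33,"tz":0.05,"wx":0,"wy":0,"wz":-0.082,"hand":1}]' >/dev/null&&
python3 -m handwheel '[{"tx":-0.24,"ty":-0.24,"tz":0,"wx":0,"wy":0,"wz":-0.041,"hand":1},{"tx":-0.48,"ty":-0.47,"tz":0.08,"wx":0,"wy":0,"wz":-0.082,"hand":1},{"tx":-0.48,"ty":-0.47,"tz":0.08,"wx":0,"wy":0,"wz":-0.082,"hand":1}]' >/dev/null&&
python3 -m handwheel '[{"tx":-0.17,"ty":-0.29,"tz":0,"wx":0,"wy":0,"wz":-0.041,"hand":1},{"tx":-0.34,"ty":-0.58,"tz":0.1,"wx":0,"wy":0,"wz":-0.082,"hand":1},{"tx":-0.34,"ty":-0.58,"tz":0.1,"wx":0,"wy":0,"wz":-0.082,"hand":1}]' >/dev/null&&
python3 -m handwheel '[{"tx":-0.09,"ty":-0.32,"tz":0,"wx":0,"wy":0,"wz":-0.041,"hand":1},{"tx":-0.18,"ty":-0.65,"tz":0.1,"wx":0,"wy":0,"wz":-0.082,"hand":1},{"tx":-0.18,"ty":-0.65,"tz":0.1,"wx":0,"wy":0,"wz":-0.082,"hand":1},{"tx":-0.18,"ty":-0.65,"tz":0.1,"wx":0,"wy":0,"wz":-0.082,"hand":1},{"tx":-0.18,"ty":-0.65,"tz":0.1,"wx":0,"wy":0,"wz":-0.082,"hand":1},{"tx":-0.18,"ty":-0.65,"tz":0.1,"wx":0,"wy":0,"wz":-0.082,"hand":1}]' >/dev/null
python3 plan.py 449 -291 100 66 1 avg
python3 - <<'E'
from h import *
C=cam('wrist'); q=proj([[.449,-.291,.012]],C)[0]; im=C[0]; print(q); x,y=map(int,q)
print(im[y,x-60:x+60:6].tolist()); print(im[y-110:y+110:10,x].max(1).tolist())
E
```

```text
std mm [0.14 0.29 0.05]
at [ 451.3 -290.5  200.9] ydir 66.15 J6 -106.0 t 15.1 w 1.002 F [-0.9  0.8 -0.5]
call 1 t [ 0.017 -0.013  1.009] w [-0.0002 -0.0003  0.0008]
[322.48527158 210.21896333]
[[163, 169, 170], [161, 165, 168], [163, 167, 170], [156, 162, 163], [159, 163, 166], [178, 183, 179], [179, 184, 180], [177, 183, 178], [178, 185, 180], [179, 186, 181], [178, 185, 180], [178, 185, 180], [177, 185, 180], [177, 185, 181], [176, 184, 179], [176, 184, 178], [112, 119, 120], [156, 161, 164], [158, 164, 166], [159, 163, 165]]
[160, 159, 160, 184, 183, 180, 180, 179, 171, 151, 176, 185, 186, 185, 184, 185, 184, 185, 163, 159, 161, 158]
```

```bash
sed -i 's/b.max(2)>thr/(b.max(2)>thr if thr>50 else b[...,1]-b[...,2]>thr)/' fit.py
for t in 0 1 2; do python3 fit.py 270 105 380 300 .012 $t 7; done; python3 plan.py 449 -291 100 66 1 avg
```

```text
0.0 [ 469.2 -299.3] [54.8 78.6] 155.98 (290, 189, 68, 91)
1.0 [ 469.3 -299.7] [54.1 76.1] 155.98 (290, 191, 67, 88)
2.0 [ 470.1 -299.9] [54.  75.1] 154.57 (291, 192, 65, 87)
std mm [0.03 0.05 0.03]
at [ 450.7 -291.4  200.7] ydir 66.11 J6 -106.0 t 15.55 w 0.996 F [-0.5 -1.1  0.5]
call 1 t [ 0.016 -0.003  1.007] w [-0.0003 -0.0004  0.0006]
```

```bash
sed -i 's/^c=max(.*; bb=/c=cv2.convexHull(np.vstack([k_ for k_ in cv2.findContours(m,0,1)[0] if cv2.contourArea(k_)>150])); bb=/' fit.py
for t in 0 1 2; do python3 fit.py 270 105 380 300 .012 $t 7; done
python3 - <<'E'
from h import *
im=cam('wrist')[0]
for c in (310,340): print(im[118:142,c].tolist()[::2],im[266:290,c].max(1).tolist())
E
```

```text
0.0 [ 446.1 -289.4] [ 54.8 128.3] 156.12 (289, 125, 71, 155)
1.0 [ 446.5 -289.6] [ 54.2 127.6] 155.9 (290, 126, 70, 154)
2.0 [ 446.5 -289.4] [ 53.5 125.9] 156.13 (290, 127, 69, 152)
[[162, 167, 168], [163, 168, 171], [149, 155, 157], [116, 124, 124], [155, 164, 161], [185, 184, 179], [188, 185, 179], [187, 186, 181], [189, 186, 181], [187, 183, 178], [185, 184, 179], [185, 184, 180]] [185, 184, 185, 184, 185, 184, 184, 185, 185, 184, 184, 185, 181, 173, 164, 158, 157, 158, 157, 161, 160, 159, 159, 158]
[[153, 157, 160], [154, 159, 160], [148, 152, 155], [115, 121, 124], [145, 157, 157], [177, 183, 179], [181, 184, 180], [180, 184, 179], [180, 184, 179], [181, 185, 180], [181, 185, 181], [181, 185, 180]] [186, 183, 185, 185, 185, 185, 185, 185, 183, 183, 184, 184, 181, 173, 164, 158, 158, 159, 159, 160, 159, 160, 160, 160]
```

```bash

python3 -m handwheel '[{"tx":0.05,"ty":0,"tz":0.35,"wx":0,"wy":0,"wz":0,"hand":1},{"tx":0.05,"ty":0,"tz":0.7,"wx":0,"wy":0,"wz":0,"hand":1},{"tx":0.05,"ty":0,"tz":1,"wx":0,"wy":0,"wz":0,"hand":1}]' >/dev/null &&
python3 -m handwheel '[{"tx":0,"ty":0,"tz":0.25,"wx":0,"wy":0,"wz":0,"hand":1},{"tx":0,"ty":0,"tz":0.45,"wx":0,"wy":0,"wz":0,"hand":1},{"tx":0,"ty":0,"tz":0.45,"wx":0,"wy":0,"wz":0,"hand":1},{"tx":0,"ty":0,"tz":0.45,"wx":0,"wy":0,"wz":0,"hand":1},{"tx":0,"ty":0,"tz":0.45,"wx":0,"wy":0,"wz":0,"hand":1}]' >/dev/null
python3 plan.py 446.3 -289.5 24 66.1 1 avg
```

```text
std mm [0.2  0.17 0.22]
at [ 446.9 -290.1   57.2] ydir 66.12 J6 -107.0 t 16.8 w 0.995 F [0.4 0.5 0.5]
call 1 t [0.008 0.004 0.332] w [-0.0005  0.0004  0.0001]
```

```bash

python3 -m handwheel '[{"tx":0,"ty":0,"tz":0.15,"wx":0,"wy":0,"wz":0,"hand":1},{"tx":0,"ty":0,"tz":0.3,"wx":0,"wy":0,"wz":0,"hand":1},{"tx":0,"ty":0,"tz":0.33,"wx":0,"wy":0,"wz":0,"hand":0.75},{"tx":0,"ty":0,"tz":0.33,"wx":0,"wy":0,"wz":0,"hand":0.7},{"tx":0,"ty":0,"tz":0.33,"wx":0,"wy":0,"wz":0,"hand":0.5},{"tx":0,"ty":0,"tz":0.33,"wx":0,"wy":0,"wz":0,"hand":0.5},{"tx":0,"ty":0,"tz":0.33,"wx":0,"wy":0,"wz":0,"hand":0.5},{"tx":0,"ty":0,"tz":0.33,"wx":0,"wy":0,"wz":0,"hand":0.5}]' 40; python3 plan.py 446.3 -289.5 24 66.1 1 avg
```

```text
time_s: 17.6
tool_pos: [0.446, -0.2894, 0.0229]
tool_rot: [[-0.914, 0.405, -0.001], [0.405, 0.914, -0.0], [0.001, -0.001, -1.0]]
force: [-0.2, 0.0, -1.6]
width: 0.647
gripper_force: 43.6
std mm [0.04 0.03 0.05]
at [ 445.9 -289.4   22.8] ydir 66.12 J6 -107.0 t 17.85 w 0.644 F [ 0.3 -0.6 -0.9]
call 1 t [-0.004  0.    -0.012] w [-0.0003 -0.0003  0.0001]
```

```bash

python3 -m handwheel '[{"tx":0,"ty":0,"tz":-0.1,"wx":0,"wy":0,"wz":0,"hand":0.5},{"tx":0,"ty":0,"tz":-0.4,"wx":0,"wy":0,"wz":0,"hand":0.5},{"tx":0,"ty":0,"tz":-0.7,"wx":0,"wy":0,"wz":0,"hand":0.5},{"tx":0,"ty":0,"tz":-1,"wx":0,"wy":0,"wz":0,"hand":0.5},{"tx":0,"ty":0,"tz":-1,"wx":0,"wy":0,"wz":0,"hand":0.5},{"tx":0,"ty":0,"tz":-1,"wx":0,"wy":0,"wz":0,"hand":0.5}]'; python3 plan.py 554.8 -43 160 7 4
```

```text
time_s: 18.45
tool_pos: [0.4466, -0.2898, 0.124]
tool_rot: [[-0.914, 0.405, 0.0], [0.405, 0.914, -0.002], [-0.001, -0.002, -1.0]]
force: [-0.7, 0.2, -2.0]
width: 0.641
gripper_force: 43.7
at [ 446.6 -289.8  124. ] ydir 66.12 J6 -107.0 t 18.45 w 0.641 F [-0.7  0.2 -2. ]
call 1 t [ 0.002  0.674 -0.091] w [-0.0001  0.0001  0.0821]
call 2 t [ 0.174  0.651 -0.091] w [-0.0001  0.0001  0.0821]
call 3 t [ 0.334  0.585 -0.091] w [-0.0001  0.0001  0.0821]
call 4 t [ 0.472  0.48  -0.09 ] w [-0.0001  0.0001  0.0821]
```

```bash

python3 -m handwheel '[{"tx":0,"ty":0.17,"tz":-0.02,"wx":0,"wy":0,"wz":0.02,"hand":0.5},{"tx":0,"ty":0.34,"tz":-0.04,"wx":0,"wy":0,"wz":0.041,"hand":0.5},{"tx":0,"ty":0.51,"tz":-0.06,"wx":0,"wy":0,"wz":0.062,"hand":0.5},{"tx":0,"ty":0.67,"tz":-0.09,"wx":0,"wy":0,"wz":0.082,"hand":0.5}]' >/dev/null &&
python3 -m handwheel '[{"tx":0.04,"ty":0.16,"tz":-0.02,"wx":0,"wy":0,"wz":0.02,"hand":0.5},{"tx":0.08,"ty":0.33,"tz":-0.04,"wx":0,"wy":0,"wz":0.041,"hand":0.5},{"tx":0.13,"ty":0.49,"tz":-0.06,"wx":0,"wy":0,"wz":0.062,"hand":0.5},{"tx":0.17,"ty":0.65,"tz":-0.09,"wx":0,"wy":0,"wz":0.082,"hand":0.5}]' >/dev/null &&
python3 -m handwheel '[{"tx":0.08,"ty":0.15,"tz":-0.02,"wx":0,"wy":0,"wz":0.02,"hand":0.5},{"tx":0.16,"ty":0.3,"tz":-0.04,"wx":0,"wy":0,"wz":0.041,"hand":0.5},{"tx":0.25,"ty":0.44,"tz":-0.06,"wx":0,"wy":0,"wz":0.062,"hand":0.5},{"tx":0.33,"ty":0.58,"tz":-0.09,"wx":0,"wy":0,"wz":0.082,"hand":0.5}]' >/dev/null &&
python3 -m handwheel '[{"tx":0.12,"ty":0.12,"tz":-0.02,"wx":0,"wy":0,"wz":0.02,"hand":0.5},{"tx":0.24,"ty":0.24,"tz":-0.04,"wx":0,"wy":0,"wz":0.041,"hand":0.5},{"tx":0.35,"ty":0.36,"tz":-0.06,"wx":0,"wy":0,"wz":0.062,"hand":0.5},{"tx":0.47,"ty":0.48,"tz":-0.09,"wx":0,"wy":0,"wz":0.082,"hand":0.5},{"tx":0.47,"ty":0.48,"tz":-0.09,"wx":0,"wy":0,"wz":0.082,"hand":0.5},{"tx":0.47,"ty":0.48,"tz":-0.09,"wx":0,"wy":0,"wz":0.082,"hand":0.5},{"tx":0.47,"ty":0.48,"tz":-0.09,"wx":0,"wy":0,"wz":0.082,"hand":0.5},{"tx":0.47,"ty":0.48,"tz":-0.09,"wx":0,"wy":0,"wz":0.082,"hand":0.5}]' >/dev/null
python3 plan.py 554.8 -42 90 7 1 avg
python3 - <<'E'
from h import *
C=cam('wrist'); im=C[0]
s=bot.sense();p=np.array(s['tool_pos']);R=np.array(s['tool_rot'])
z=.0228-.012
print('pred held end edge px',proj([p+R@[.065,b,z] for b in(-.028,0,.028)],C).round(1).tolist())
print('pred upper tray end px',proj([[.5547-.065*.122+b*.9925,-.0417+.065*.9925+b*.122,.052] for b in (-.028,0,.028)],C).round(1).tolist())
print(im[90:190,330].tolist()[::1] if 0 else im[90:190,330].max(1).tolist())
cv2.imwrite('pics/w5.png',im)
E
```

```text
std mm [0.23 0.09 0.27]
at [554.1 -44.6 158.2] ydir 7.05 J6 -19.0 t 20.7 w 0.639 F [ 0.1 -0.6 -0.8]
call 1 t [0.025 0.011 0.682] w [-0.0007 -0.      0.0003]
pred held end edge px [[239.2, 159.6], [324.6, 159.3], [410.0, 159.6]]
pred upper tray end px [[276.0, 133.4], [325.8, 133.3], [375.6, 133.5]]
[107, 107, 104, 105, 107, 106, 105, 105, 105, 105, 106, 104, 106, 105, 106, 107, 106, 105, 106, 106, 104, 105, 107, 111, 129, 151, 166, 168, 170, 170, 169, 170, 168, 170, 168, 167, 167, 168, 163, 150, 130, 114, 117, 139, 162, 170, 173, 173, 174, 171, 169, 167, 171, 171, 172, 172, 171, 171, 173, 171, 171, 173, 172, 164, 153, 145, 145, 144, 144, 145, 144, 137, 122, 111, 108, 114, 127, 143, 154, 161, 163, 167, 169, 170, 171, 171, 171, 170, 170, 169, 171, 171, 171, 172, 171, 171, 172, 171, 171, 171]
```

View pics/w5.png

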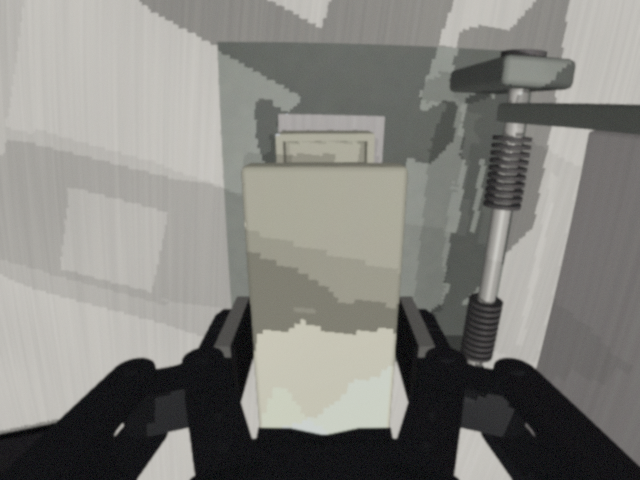

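```bash
python3 - <<'E'
from h import *
C=cam('wrist'); im=C[0]
s=bot.sense();p=np.array(s['tool_pos']);R=np.array(s['tool_rot'])
for c in (260,390):
  print(im[140:190,c].max(1).tolist())
for r in (153,162,166,167,168):
  for h in (.0108,.0228): print(r,h,(R.T@(plane([(324,r)],p[2]-h,C)[0]-p)*1000).round(1))
E
```

```text
[100, 101, 103, 100, 101, 101, 102, 105, 112, 118, 118, 121, 115, 114, 123, 132, 136, 136, 136, 138, 137, 135, 127, 114, 110, 114, 126, 143, 155, 160, 164, 166, 169, 170, 172, 170, 171, 169, 169, 170, 170, 170, 170, 170, 171, 168, 170, 169, 170, 168]
[102, 102, 103, 101, 101, 103, 103, 100, 104, 102, 106, 103, 101, 99, 100, 103, 101, 100, 101, 104, 100, 98, 101, 104, 110, 114, 127, 142, 154, 161, 163, 166, 170, 171, 172, 171, 172, 171, 172, 173, 171, 170, 172, 171, 172, 173, 170, 171, 171, 173]
153 0.0108 [67.  -0.2 10.8]
153 0.0228 [65.7 -0.2 22.8]
162 0.0108 [64.1 -0.2 10.8]
162 0.0228 [62.5 -0.2 22.8]
166 0.0108 [62.8 -0.2 10.8]
166 0.0228 [61.1 -0.2 22.8]
167 0.0108 [62.4 -0.2 10.8]
167 0.0228 [60.7 -0.2 22.8]
168 0.0108 [62.1 -0.2 10.8]
168 0.0228 [60.4 -0.2 22.8]
```

The held lid's near edge is at row ≈164–167 with corners (244,165) and (405,165). The upper tray's rim is at row 133, as predicted. The lid looks slightly narrower than predicted, so I'll check its height in the grip.

```bash
python3 - <<'E'
from h import *
C=cam('wrist'); im=C[0]
s=bot.sense();p=np.array(s['tool_pos']);R=np.array(s['tool_rot'])
g=im.astype(int)
for r in (175,200,225):
    L=g[r,236:256].max(1); Q=g[r,394:414].max(1); print(r,L.tolist(),Q.tolist())
    l=236+np.argmax(np.diff(L))+.5; q=394+np.argmin(np.diff(Q))+.5
    for h in (.006,.0108,.016,.0228):
        a=R.T@(plane([(l,r)],p[2]-h,C)[0]-p)*1000; b=R.T@(plane([(q,r)],p[2]-h,C)[0]-p)*1000
        print('  ',l,q,h,'w',(b-a)[1].round(1),'mid',((a+b)/2).round(1)[:2])
E
```

```text
175 [151, 150, 151, 149, 144, 142, 145, 153, 161, 164, 167, 171, 170, 170, 171, 169, 170, 169, 170, 169] [174, 172, 172, 172, 172, 173, 174, 171, 169, 167, 162, 158, 149, 140, 143, 146, 148, 148, 148, 148]
   242.5 405.5 0.006 w 52.0 mid [60.7 -0.2]
   242.5 405.5 0.0108 w 54.0 mid [59.9 -0.2]
   242.5 405.5 0.016 w 56.2 mid [59.1 -0.2]
   242.5 405.5 0.0228 w 59.1 mid [57.9 -0.2]
200 [130, 131, 129, 130, 130, 128, 131, 137, 146, 156, 163, 167, 169, 168, 169, 170, 169, 169, 168, 170] [174, 171, 172, 171, 172, 172, 172, 169, 165, 159, 153, 145, 143, 145, 145, 147, 148, 148, 146, 147]
   244.5 404.5 0.006 w 52.0 mid [52.5 -0. ]
   244.5 404.5 0.0108 w 54.1 mid [51.4 -0. ]
   244.5 404.5 0.016 w 56.3 mid [50.2 -0. ]
   244.5 404.5 0.0228 w 59.1 mid [48.7 -0. ]
225 [135, 134, 132, 132, 134, 131, 132, 130, 133, 140, 152, 159, 165, 168, 168, 169, 168, 169, 170, 169] [171, 169, 171, 172, 170, 170, 167, 163, 155, 148, 138, 137, 136, 139, 139, 138, 138, 140, 138, 138]
   245.5 403.5 0.006 w 52.4 mid [44. -0.]
   245.5 403.5 0.0108 w 54.5 mid [42.6 -0. ]
   245.5 403.5 0.016 w 56.7 mid [41. -0.]
   245.5 403.5 0.0228 w 59.6 mid [39. -0.]
```

```bash

python3 -m handwheel '[{"tx":0.01,"ty":0,"tz":0.2,"wx":0,"wy":0,"wz":0,"hand":0.5},{"tx":0.04,"ty":0.01,"tz":0.4,"wx":0,"wy":0,"wz":0,"hand":0.5},{"tx":0.04,"ty":0.01,"tz":0.6,"wx":0,"wy":0,"wz":0,"hand":0.5},{"tx":0.04,"ty":0.01,"tz":0.68,"wx":0,"wy":0,"wz":0,"hand":0.5},{"tx":0.04,"ty":0.01,"tz":0.68,"wx":0,"wy":0,"wz":0,"hand":0.5},{"tx":0.04,"ty":0.01,"tz":0.68,"wx":0,"wy":0,"wz":0,"hand":0.5},{"tx":0.04,"ty":0.01,"tz":0.68,"wx":0,"wy":0,"wz":0,"hand":0.5}]' >/dev/null
python3 plan.py 554.6 -40.6 74.8 7 1 avg
```

```text
std mm [0.27 0.06 0.26]
at [555.7 -40.2  91.6] ydir 7.07 J6 -18.0 t 21.8 w 0.649 F [ 0.7  0.7 -1.3]
call 1 t [-0.002 -0.012  0.168] w [0.0001 0.0002 0.0004]
```

```bash

python3 -m handwheel '[{"tx":0,"ty":-0.01,"tz":0.05,"wx":0,"wy":0,"wz":0,"hand":0.5},{"tx":0,"ty":-0.01,"tz":0.1,"wx":0,"wy":0,"wz":0,"hand":0.5},{"tx":0,"ty":-0.01,"tz":0.12,"wx":0,"wy":0,"wz":0,"hand":0.5},{"tx":0,"ty":-0.01,"tz":0.135,"wx":0,"wy":0,"wz":0,"hand":0.5},{"tx":0,"ty":-0.01,"tz":0.135,"wx":0,"wy":0,"wz":0,"hand":0.5},{"tx":0,"ty":-0.01,"tz":0.135,"wx":0,"wy":0,"wz":0,"hand":0.5}]' >/dev/null
python3 plan.py 554.6 -40.6 74.8 7 1 avg
```

```text
std mm [0.04 0.02 0.09]
at [554.  -40.2  77.1] ydir 7.08 J6 -18.0 t 22.65 w 0.638 F [ 0.2  0.2 -0.8]
call 1 t [-0.005  0.005  0.023] w [-0.0004  0.      0.0004]
```

```bash

python3 -m handwheel '[{"tx":-0.004,"ty":0.006,"tz":0.01,"wx":0,"wy":0,"wz":0,"hand":0.5},{"tx":-0.004,"ty":0.006,"tz":0.015,"wx":0,"wy":0,"wz":0,"hand":0.5},{"tx":-0.004,"ty":0.006,"tz":0.02,"wx":0,"wy":0,"wz":0,"hand":0.5},{"tx":-0.004,"ty":0.006,"tz":0.025,"wx":0,"wy":0,"wz":0,"hand":0.5},{"tx":-0.004,"ty":0.006,"tz":0.03,"wx":0,"wy":0,"wz":0,"hand":0.5},{"tx":-0.004,"ty":0.006,"tz":0.03,"wx":0,"wy":0,"wz":0,"hand":0.5}]' 
python3 plan.py 554.6 -40.6 74.8 7 1 avg
```

```text
time_s: 23.25
tool_pos: [0.5545, -0.0405, 0.074]
tool_rot: [[-0.123, 0.992, -0.002], [0.992, 0.123, -0.0], [0.0, -0.002, -1.0]]
force: [0.5, -0.6, -0.5]
width: 0.647
gripper_force: 43.7
std mm [0.01 0.01 0.02]
at [554.5 -40.5  74. ] ydir 7.08 J6 -18.0 t 23.5 w 0.646 F [ 0.2  0.1 -1.8]
call 1 t [-0.001  0.001 -0.008] w [-0.0005 -0.      0.0004]
```

```bash

python3 -m handwheel '[{"tx":0,"ty":0,"tz":0.005,"wx":0,"wy":0,"wz":0,"hand":0.5},{"tx":0,"ty":0,"tz":0.01,"wx":0,"wy":0,"wz":0,"hand":0.5},{"tx":0,"ty":0,"tz":0.01,"wx":0,"wy":0,"wz":0,"hand":0.5}]' 
python3 -m handwheel '[{"tx":0,"ty":0,"tz":0.004,"wx":0,"wy":0,"wz":0,"hand":0.5},{"tx":0,"ty":0,"tz":0.004,"wx":0,"wy":0,"wz":0,"hand":0.5}]'
```

```text
time_s: 23.8
tool_pos: [0.5547, -0.0405, 0.0737]
tool_rot: [[-0.123, 0.992, -0.002], [0.992, 0.123, -0.0], [0.0, -0.002, -1.0]]
force: [-2.4, 0.3, 4.7]
width: 0.648
gripper_force: 44.3
time_s: 24.0
tool_pos: [0.5547, -0.0405, 0.0737]
tool_rot: [[-0.123, 0.992, -0.002], [0.992, 0.123, -0.0], [0.0, -0.002, -1.0]]
force: [-2.9, 0.9, 7.3]
width: 0.642
gripper_force: 44.6
```

```bash

python3 -m handwheel '[{"tx":0,"ty":0,"tz":-0.006,"wx":0,"wy":0,"wz":0,"hand":0.66},{"tx":0,"ty":0,"tz":-0.006,"wx":0,"wy":0,"wz":0,"hand":0.75},{"tx":0,"ty":0,"tz":-0.006,"wx":0,"wy":0,"wz":0,"hand":0.9},{"tx":0,"ty":0,"tz":-0.006,"wx":0,"wy":0,"wz":0,"hand":1},{"tx":0,"ty":0,"tz":-0.2,"wx":0,"wy":0,"wz":0,"hand":1},{"tx":0,"ty":0,"tz":-0.6,"wx":0,"wy":0,"wz":0,"hand":1},{"tx":0,"ty":0,"tz":-1,"wx":0,"wy":0,"wz":0,"hand":1},{"tx":0,"ty":0,"tz":-1,"wx":0,"wy":0,"wz":0,"hand":1}]' >/dev/null;
python3 -m handwheel '[{"tx":0,"ty":0,"tz":-0.4,"wx":0,"wy":0,"wz":0,"hand":1},{"tx":0,"ty":0,"tz":-0.6,"wx":0,"wy":0,"wz":0,"hand":1},{"tx":0,"ty":0,"tz":-0.6,"wx":0,"wy":0,"wz":0,"hand":1},{"tx":0,"ty":0,"tz":-0.6,"wx":0,"wy":0,"wz":0,"hand":1},{"tx":0,"ty":0,"tz":-0.6,"wx":0,"wy":0,"wz":0,"hand":1}]' >/dev/null
python3 - <<'E'
from h import *
C=cam('wrist'); im=C[0]
a=np.radians(7);ex=np.array([np.cos(a),np.sin(a)]);ey=np.array([-ex[1],ex[0]]);c=np.array([.5547,-.0417])
P=lambda z:proj([[*(c+i*.028*ex+j*.065*ey),z] for i,j in((-1,1),(1,1),(1,-1),(-1,-1))],C)
print('lid',P(.064).round(1).tolist(),'upper',P(.052).round(1).tolist())
u=P(.064); x0,y0=(u.min(0)-12).astype(int); x1,y1=(u.max(0)+12).astype(int)
cv2.imwrite('pics/w6.png',cv2.resize(im[y0:y1,x0:x1],None,fx=3,fy=3,interpolation=2)); print(x0,y0,x1,y1)
for r in (int(y0+40),int(y0+90),int(y1-30)): 
    print(r,int(u[0,0])-12,im[r,int(u[0,0])-12:int(u[0,0])+12].max(1).tolist(),int(u[1,0])-14,im[r,int(u[1,0])-14:int(u[1,0])+12].max(1).tolist())
m=int(u[:,0].mean()); print(m,int(u[0,1])-12,im[int(u[0,1])-12:int(u[0,1])+12,m].max(1).tolist(),int(u[2,1])-12,im[int(u[2,1])-12:int(u[2,1])+12,m].max(1).tolist())
E
ls pics; python3 plan.py 684.5 -30.6 320 6 2 avg
```

```text
lid [[287.7, 134.7], [366.2, 134.9], [360.7, 299.0], [292.0, 298.8]] upper [[289.2, 133.7], [364.6, 133.9], [359.5, 292.4], [293.2, 292.2]]
275 122 378 311
162 275 [143, 144, 145, 145, 146, 145, 139, 135, 132, 129, 130, 130, 131, 138, 162, 183, 192, 198, 200, 202, 201, 201, 200, 203] 352 [201, 201, 201, 201, 200, 200, 199, 200, 201, 201, 196, 191, 187, 189, 198, 203, 202, 200, 189, 164, 146, 141, 137, 138, 138, 138]
212 275 [124, 125, 123, 122, 123, 123, 123, 122, 124, 125, 125, 127, 127, 132, 148, 165, 179, 191, 194, 195, 194, 194, 194, 196] 352 [194, 194, 194, 194, 195, 195, 193, 194, 194, 191, 185, 174, 180, 196, 198, 189, 167, 144, 135, 134, 134, 132, 133, 132, 135, 133]
281 275 [136, 138, 139, 137, 137, 138, 138, 137, 137, 137, 138, 135, 138, 140, 148, 162, 175, 177, 183, 191, 194, 194, 194, 195] 352 [195, 194, 194, 194, 195, 194, 194, 192, 184, 180, 186, 184, 166, 145, 135, 132, 134, 131, 132, 133, 131, 131, 130, 131, 133, 129]
326 122 [156, 157, 156, 156, 155, 154, 154, 155, 148, 130, 115, 119, 132, 136, 132, 140, 150, 157, 159, 161, 158, 158, 161, 167] 287 [200, 200, 199, 199, 200, 200, 200, 200, 199, 197, 193, 180, 160, 142, 136, 134, 134, 135, 137, 136, 137, 136, 137, 134]
c1.png
crops.png
fit.png
side0.png
top0.png
w1.png
w2.png
w3.png
w4.png
w5.png
w6.png
std mm [0.32 0.06 0.52]
at [553.8 -40.3 230.9] ydir 7.08 J6 -18.0 t 25.6 w 0.996 F [-0.1 -0.2  1.3]
call 1 t [-0.032  0.652 -0.449] w [-0.0007 -0.0001  0.003 ]
call 2 t [-0.026  0.654 -0.447] w [-0.0007 -0.0001  0.003 ]
```

View pics/w6.png

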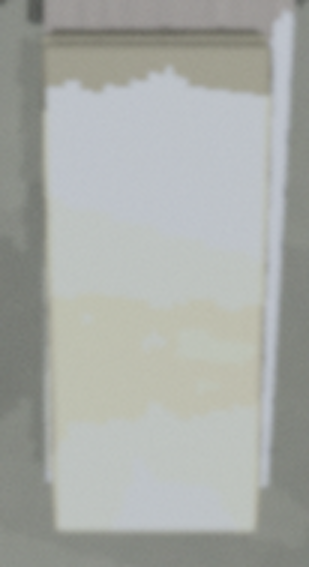

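The lid lies flush: edges in full-image pixels at 290–364 on the left end and 293–361 on the right, against 289–365 and 293–360 predicted. Its end edges are within about 1 mm. Now I'll locate the handle from the first, unoccluded pictures.

```bash
python3 - <<'E'
from h import *
for n,(x0,y0,x1,y1) in (('top',(255,160,340,186)),('side',(245,192,275,245))):
    C=cam(n); im=cv2.imread(f'pics/{n}0.png'); g=im.max(2)
    m=np.zeros(g.shape,np.uint8); m[y0:y1,x0:x1]=(g[y0:y1,x0:x1]<45)*255
    cs=cv2.findContours(m,0,1)[0]; c=max(cs,key=cv2.contourArea); r=cv2.minAreaRect(c); print(n,r,cv2.boundingRect(c))
    b=cv2.boxPoints(r); e=sorted([(b[0]+b[1])/2,(b[1]+b[2])/2,(b[2]+b[3])/2,(b[3]+b[0])/2],key=lambda p:-np.linalg.norm(p-np.array(r[0])))[:2]
    P=plane([r[0],*e],.252,C)*1000; print(P.round(1),np.linalg.norm(P[1]-P[2]).round(1))
    print('pred px',proj([[.6835,-.0292,.252]]+[[.6835-k*.101,-.0292+k*.995,.252] for k in(-.075,.075)],C).round(1).tolist())
E
python3 plan.py 683.5 -29.2 300 5.8 2
```

```text
top ((297.6900634765625, 170.8311004638672), (67.59764099121094, 20.720577239990234), 7.016501426696777) (263, 164, 69, 22)
[[ 683.8  -33.3  252. ]
 [ 694.    44.4  252. ]
 [ 673.5 -111.2  252. ]] 156.9
pred px [[295.9, 171.0], [328.0, 167.6], [263.7, 174.3]]
side ((258.1415100097656, 214.75473022460938), (4.532898426055908, 41.208168029785156), 15.945394515991211) (253, 195, 13, 41)
[[ 683.7  -33.9  252. ]
 [ 688.7 -104.9  252. ]
 [ 679.    32.5  252. ]] 137.7
pred px [[257.7, 216.1], [262.8, 195.1], [252.2, 238.7]]
at [554.6 -40.4 232.2] ydir 7.08 J6 -18.0 t 25.7 w 1.0 F [0.3 0.7 0.1]
call 1 t [-0.024  0.646 -0.341] w [-0.0004 -0.      0.0035]
call 2 t [-0.017  0.646 -0.34 ] w [-0.0004 -0.      0.0035]
```

```bash

python3 -m handwheel '[{"tx":0,"ty":0,"tz":-0.4,"wx":0,"wy":0,"wz":0.003,"hand":1},{"tx":0,"ty":0,"tz":-0.85,"wx":0,"wy":0,"wz":0.007,"hand":1},{"tx":0,"ty":0.3,"tz":-0.85,"wx":0,"wy":0,"wz":0.007,"hand":1},{"tx":0,"ty":0.6,"tz":-0.85,"wx":0,"wy":0,"wz":0.007,"hand":1},{"tx":0,"ty":0.9,"tz":-0.85,"wx":0,"wy":0,"wz":0.007,"hand":1},{"tx":0,"ty":0.9,"tz":-0.85,"wx":0,"wy":0,"wz":0.007,"hand":1}]' >/dev/null;
python3 -m handwheel '[{"tx":-0.04,"ty":0.2,"tz":0,"wx":0,"wy":0,"wz":0,"hand":1},{"tx":-0.04,"ty":0.37,"tz":0,"wx":0,"wy":0,"wz":0,"hand":1},{"tx":-0.04,"ty":0.37,"tz":0,"wx":0,"wy":0,"wz":0,"hand":1},{"tx":-0.04,"ty":0.37,"tz":0,"wx":0,"wy":0,"wz":0,"hand":1},{"tx":-0.04,"ty":0.37,"tz":0,"wx":0,"wy":0,"wz":0,"hand":1}]' >/dev/null
python3 plan.py 683.5 -29.2 258 5.8 1 avg
python3 -c "
import numpy as np
f=lambda b:np.array([-1.85*np.cos(np.radians(b))-.321,1.822-1.85*np.sin(np.radians(b))])
for s,e,d in ((100,70,5),(70,45,5),(45,30,5),(30,0,5)):
  print(s,[(b,*(f(b)-f(s)).round(3)) for b in range(s-d,e-1,-d)])
print('back 2.5deg')
for s,e in ((0,20),(20,40),(40,60),(60,80),(80,100)):
  print(s,[(b,*(f(b)-f(s)).round(3)) for b in np.arange(s+2.5,e+.1,2.5)])
"
```

```text
std mm [0.19 0.01 0.12]
at [680.7 -29.6 317.6] ydir 5.81 J6 -14.0 t 27.05 w 0.999 F [0.2 0.1 1.2]
call 1 t [0.001 0.029 0.596] w [-0.0006  0.      0.0001]
100 [(95, np.float64(-0.16), np.float64(-0.021)), (90, np.float64(-0.321), np.float64(-0.028)), (85, np.float64(-0.482), np.float64(-0.021)), (80, np.float64(-0.642), np.float64(0.0)), (75, np.float64(-0.8), np.float64(0.035)), (70, np.float64(-0.954), np.float64(0.083))]
70 [(65, np.float64(-0.149), np.float64(0.062)), (60, np.float64(-0.292), np.float64(0.136)), (55, np.float64(-0.428), np.float64(0.223)), (50, np.float64(-0.556), np.float64(0.321)), (45, np.float64(-0.675), np.float64(0.43))]
45 [(40, np.float64(-0.109), np.float64(0.119)), (35, np.float64(-0.207), np.float64(0.247)), (30, np.float64(-0.294), np.float64(0.383))]
30 [(25, np.float64(-0.075), np.float64(0.143)), (20, np.float64(-0.136), np.float64(0.292)), (15, np.float64(-0.185), np.float64(0.446)), (10, np.float64(-0.22), np.float64(0.604)), (5, np.float64(-0.241), np.float64(0.764)), (0, np.float64(-0.248), np.float64(0.925))]
back 2.5deg
0 [(np.float64(2.5), n
[... 1646 characters left out ...]
oat64(72.5), np.float64(0.369), np.float64(-0.162)), (np.float64(75.0), np.float64(0.446), np.float64(-0.185)), (np.float64(77.5), np.float64(0.525), np.float64(-0.204)), (np.float64(80.0), np.float64(0.604), np.float64(-0.22))]
80 [(np.float64(82.5), np.float64(0.08), np.float64(-0.012)), (np.float64(85.0), np.float64(0.16), np.float64(-0.021)), (np.float64(87.5), np.float64(0.241), np.float64(-0.026)), (np.float64(90.0), np.float64(0.321), np.float64(-0.028)), (np.float64(92.5), np.float64(0.402), np.float64(-0.026)), (np.float64(95.0), np.float64(0.482), np.float64(-0.021)), (np.float64(97.5), np.float64(0.563), np.float64(-0.012)), (np.float64(100.0), np.float64(0.642), np.float64(0.0))]
```

```bash

python3 -m handwheel '[{"tx":0,"ty":0.03,"tz":0.2,"wx":0,"wy":0,"wz":0,"hand":1},{"tx":0,"ty":0.03,"tz":0.4,"wx":0,"wy":0,"wz":0,"hand":1},{"tx":0,"ty":0.03,"tz":0.55,"wx":0,"wy":0,"wz":0,"hand":1},{"tx":0,"ty":0.03,"tz":0.6,"wx":0,"wy":0,"wz":0,"hand":1},{"tx":0,"ty":0.03,"tz":0.6,"wx":0,"wy":0,"wz":0,"hand":0.7},{"tx":0,"ty":0.03,"tz":0.6,"wx":0,"wy":0,"wz":0,"hand":0.5},{"tx":0,"ty":0.03,"tz":0.6,"wx":0,"wy":0,"wz":0,"hand":0.3},{"tx":0,"ty":0.03,"tz":0.6,"wx":0,"wy":0,"wz":0,"hand":0.05}]' 30 && 
python3 -m handwheel '[{"tx":0,"ty":0,"tz":0,"wx":0,"wy":0,"wz":0,"hand":0.05},{"tx":0,"ty":0,"tz":0,"wx":0,"wy":0,"wz":0,"hand":0.05},{"tx":0,"ty":0,"tz":0,"wx":0,"wy":0,"wz":0,"hand":0.05},{"tx":0,"ty":0,"tz":0,"wx":0,"wy":0,"wz":0,"hand":0.05}]' 40; python3 plan.py 683.5 -29.2 258 5.8 1 avg
```

```text
time_s: 27.85
tool_pos: [0.6849, -0.0294, 0.2588]
tool_rot: [[-0.101, 0.995, 0.001], [0.995, 0.101, -0.0], [-0.001, 0.001, -1.0]]
force: [0.3, 0.1, 0.4]
width: 0.331
gripper_force: 0.0
time_s: 28.25
tool_pos: [0.6846, -0.0294, 0.2585]
tool_rot: [[-0.101, 0.995, -0.0], [0.995, 0.101, -0.0], [-0.0, -0.0, -1.0]]
force: [-1.2, -0.2, 4.3]
width: 0.168
gripper_force: 39.1
std mm [0.04 0.01 0.01]
at [684.7 -29.3 258.5] ydir 5.82 J6 -14.0 t 28.5 w 0.173 F [-1.9 -0.6  5.6]
call 1 t [ 0.003 -0.011  0.005] w [-0.0001  0.0001  0.0001]
```

```bash

python3 -m handwheel '[{"tx":0,"ty":-0.16,"tz":-0.02,"wx":0,"wy":0,"wz":0,"hand":0.05},{"tx":0,"ty":-0.32,"tz":-0.028,"wx":0,"wy":0,"wz":0,"hand":0.05},{"tx":0,"ty":-0.48,"tz":-0.02,"wx":0,"wy":0,"wz":0,"hand":0.05},{"tx":0,"ty":-0.64,"tz":0,"wx":0,"wy":0,"wz":0,"hand":0.05},{"tx":0,"ty":-0.8,"tz":0.035,"wx":0,"wy":0,"wz":0,"hand":0.05},{"tx":0,"ty":-0.955,"tz":0.083,"wx":0,"wy":0,"wz":0,"hand":0.05},{"tx":0,"ty":-0.955,"tz":0.083,"wx":0,"wy":0,"wz":0,"hand":0.05}]'; python3 plan.py 587.8 -38.1 250 5.8 1
```

```text
time_s: 29.2
tool_pos: [0.5887, -0.0392, 0.2499]
tool_rot: [[-0.101, 0.995, -0.0], [0.995, 0.101, -0.001], [-0.001, -0.0, -1.0]]
force: [-0.3, -1.0, 4.7]
width: 0.169
gripper_force: 42.0
at [588.7 -39.2 249.9] ydir 5.8 J6 -16.0 t 29.2 w 0.169 F [-0.3 -1.   4.7]
call 1 t [ 0.012 -0.008 -0.001] w [-0.0001  0.0002  0.    ]
```

```bash

python3 -m handwheel '[{"tx":0,"ty":-0.15,"tz":0.06,"wx":0,"wy":0,"wz":0,"hand":0.05},{"tx":0,"ty":-0.29,"tz":0.136,"wx":0,"wy":0,"wz":0,"hand":0.05},{"tx":0,"ty":-0.43,"tz":0.223,"wx":0,"wy":0,"wz":0,"hand":0.05},{"tx":0,"ty":-0.556,"tz":0.32,"wx":0,"wy":0,"wz":0,"hand":0.05},{"tx":0,"ty":-0.675,"tz":0.43,"wx":0,"wy":0,"wz":0,"hand":0.05},{"tx":0,"ty":-0.675,"tz":0.43,"wx":0,"wy":0,"wz":0,"hand":0.05}]' && 
python3 -m handwheel '[{"tx":0,"ty":-0.11,"tz":0.12,"wx":0,"wy":0,"wz":0,"hand":0.05},{"tx":0,"ty":-0.207,"tz":0.247,"wx":0,"wy":0,"wz":0,"hand":0.05},{"tx":0,"ty":-0.294,"tz":0.383,"wx":0,"wy":0,"wz":0,"hand":0.05},{"tx":0,"ty":-0.294,"tz":0.383,"wx":0,"wy":0,"wz":0,"hand":0.05}]'
```

```text
time_s: 29.8
tool_pos: [0.5222, -0.046, 0.2055]
tool_rot: [[-0.101, 0.995, 0.0], [0.995, 0.101, -0.001], [-0.001, 0.0, -1.0]]
force: [2.6, -0.5, 1.1]
width: 0.172
gripper_force: 43.8
time_s: 30.2
tool_pos: [0.4936, -0.049, 0.167]
tool_rot: [[-0.101, 0.995, 0.002], [0.995, 0.101, -0.001], [-0.001, 0.002, -1.0]]
force: [6.3, 0.5, 1.0]
width: 0.168
gripper_force: 45.8
```

```bash

python3 -m handwheel '[{"tx":0,"ty":-0.075,"tz":0.143,"wx":0,"wy":0,"wz":0,"hand":0.05},{"tx":0,"ty":-0.136,"tz":0.29,"wx":0,"wy":0,"wz":0,"hand":0.05},{"tx":0,"ty":-0.185,"tz":0.446,"wx":0,"wy":0,"wz":0,"hand":0.05},{"tx":0,"ty":-0.22,"tz":0.6,"wx":0,"wy":0,"wz":0,"hand":0.05},{"tx":0,"ty":-0.235,"tz":0.7,"wx":0,"wy":0,"wz":0,"hand":0.05},{"tx":0,"ty":-0.241,"tz":0.764,"wx":0,"wy":0,"wz":0,"hand":0.05},{"tx":0,"ty":-0.245,"tz":0.83,"wx":0,"wy":0,"wz":0,"hand":0.05},{"tx":0,"ty":-0.247,"tz":0.88,"wx":0,"wy":0,"wz":0,"hand":0.05}]' 60 && 
python3 -m handwheel '[{"tx":0,"ty":0,"tz":0.02,"wx":0,"wy":0,"wz":0,"hand":0.05},{"tx":0,"ty":0,"tz":0.03,"wx":0,"wy":0,"wz":0,"hand":0.05},{"tx":0,"ty":0,"tz":0.03,"wx":0,"wy":0,"wz":0,"hand":0.05}]'
```

```text
time_s: 31.0
tool_pos: [0.4679, -0.0516, 0.08]
tool_rot: [[-0.102, 0.995, -0.003], [0.995, 0.102, -0.001], [-0.0, -0.003, -1.0]]
force: [-1.2, -0.8, 7.6]
width: 0.172
gripper_force: 63.2
time_s: 31.3
tool_pos: [0.4678, -0.0516, 0.0773]
tool_rot: [[-0.102, 0.995, -0.003], [0.995, 0.102, -0.001], [-0.0, -0.003, -1.0]]
force: [-2.4, -0.4, 6.6]
width: 0.165
gripper_force: 63.2
```

Near level (the TCP should reach about 76.5 mm). I'll press on in small steps.

```bash

python3 -m handwheel '[{"tx":0,"ty":0,"tz":0.005,"wx":0,"wy":0,"wz":0,"hand":0.05},{"tx":0,"ty":0,"tz":0.01,"wx":0,"wy":0,"wz":0,"hand":0.05},{"tx":0,"ty":0,"tz":0.01,"wx":0,"wy":0,"wz":0,"hand":0.05}]' 80 &&
python3 -m handwheel '[{"tx":0,"ty":0,"tz":0.01,"wx":0,"wy":0,"wz":0,"hand":0.05},{"tx":0,"ty":0,"tz":0.01,"wx":0,"wy":0,"wz":0,"hand":0.05}]'
```

```text
time_s: 31.6
tool_pos: [0.4678, -0.0516, 0.0765]
tool_rot: [[-0.102, 0.995, -0.003], [0.995, 0.102, -0.001], [-0.0, -0.003, -1.0]]
force: [-3.1, -1.2, 8.2]
width: 0.165
gripper_force: 77.6
time_s: 31.8
tool_pos: [0.4677, -0.0516, 0.0755]
tool_rot: [[-0.102, 0.995, -0.003], [0.995, 0.102, -0.001], [-0.0, -0.003, -1.0]]
force: [-3.8, -0.7, 8.4]
width: 0.163
gripper_force: 77.7
```

```bash

python3 -m handwheel '[{"tx":0,"ty":0,"tz":0.01,"wx":0,"wy":0,"wz":0,"hand":0.05},{"tx":0,"ty":0,"tz":0.01,"wx":0,"wy":0,"wz":0,"hand":0.05}]' &&
python3 -m handwheel '[{"tx":0,"ty":0,"tz":0.01,"wx":0,"wy":0,"wz":0,"hand":0.05},{"tx":0,"ty":0,"tz":0.01,"wx":0,"wy":0,"wz":0,"hand":0.05}]'
```

```text
time_s: 32.0
tool_pos: [0.4676, -0.0516, 0.074]
tool_rot: [[-0.102, 0.995, -0.004], [0.995, 0.102, -0.001], [-0.0, -0.004, -1.0]]
force: [0.0, -0.2, 4.4]
width: 0.169
gripper_force: 78.8
time_s: 32.2
tool_pos: [0.4675, -0.0516, 0.0728]
tool_rot: [[-0.102, 0.995, -0.003], [0.995, 0.102, -0.001], [-0.0, -0.003, -1.0]]
force: [-0.3, -2.7, 3.9]
width: 0.164
gripper_force: 78.8
```

```bash

for i in 1; do python3 -m handwheel '[{"tx":0,"ty":0,"tz":0.01,"wx":0,"wy":0,"wz":0,"hand":0.05},{"tx":0,"ty":0,"tz":0.02,"wx":0,"wy":0,"wz":0,"hand":0.05},{"tx":0,"ty":0,"tz":0.02,"wx":0,"wy":0,"wz":0,"hand":0.05}]'; done | egrep 'pos|force'; python3 - <<'E'
from h import *
s=bot.sense(); print(s['tool_pos'],s['force'],s['torque'])
C=cam('side'); im=C[0]; cv2.imwrite('pics/s1.png',im)
# predicted bar ends / platen corners when level at the side camera
a=np.radians(5.8);ex=np.array([np.cos(a),np.sin(a)]);ey=np.array([-ex[1],ex[0]]);h=np.array([.6515,-.0324])
for d in(0,-3,3):
  t=np.radians(d); r=lambda L,w:[*(h-L*np.cos(t)*ex+w*ey),.07+L*np.sin(t)]
  print(d,'bar +y end',proj([r(.185,.075)],C).round(1).tolist(),'platen +y edge',proj([r(.055,.075),r(.135,.075)],C).round(1).tolist())
x,y=proj([r(.185,.05)],C)[0].astype(int); print(x,y)
for xx in (x,x+3): print(im[y-14:y+18,xx].max(1).tolist())
E
```

```text
tool_pos: [0.4675, -0.0516, 0.0708]
force: [-1.5, -4.3, 3.6]
gripper_force: 78.8
[ 0.46751617 -0.05155345  0.07079249] [-1.47508746 -4.33128045  3.58387509] [-0.54265499  0.25269598  0.02012896]
0 bar +y end [[340.8, 293.4]] platen +y edge [[290.6, 288.9], [321.4, 291.7]]
-3 bar +y end [[340.5, 295.6]] platen +y edge [[290.6, 289.6], [321.3, 293.3]]
3 bar +y end [[340.9, 291.1]] platen +y edge [[290.6, 288.2], [321.4, 290.0]]
341 283
[21, 21, 28, 31, 24, 16, 26, 28, 28, 26, 29, 22, 19, 17, 17, 14, 29, 18, 20, 23, 21, 35, 55, 82, 87, 86, 79, 86, 111, 130, 137, 138]
[24, 19, 17, 19, 18, 24, 13, 27, 30, 37, 48, 61, 71, 67, 74, 75, 84, 83, 83, 88, 87, 74, 77, 80, 89, 91, 93, 101, 109, 114, 121, 120]
```

```bash

python3 -m handwheel '[{"tx":0,"ty":0,"tz":0.01,"wx":0,"wy":0,"wz":0,"hand":0.05},{"tx":0,"ty":0,"tz":0.02,"wx":0,"wy":0,"wz":0,"hand":0.05},{"tx":0,"ty":0,"tz":0.02,"wx":0,"wy":0,"wz":0,"hand":0.05}]' | egrep 'pos|force'; python3 -m handwheel '[{"tx":0,"ty":0,"tz":0.01,"wx":0,"wy":0,"wz":0,"hand":0.05},{"tx":0,"ty":0,"tz":0.02,"wx":0,"wy":0,"wz":0,"hand":0.05},{"tx":0,"ty":0,"tz":0.02,"wx":0,"wy":0,"wz":0,"hand":0.05}]'  | egrep 'pos|force'
```

```text
tool_pos: [0.4675, -0.0515, 0.0689]
force: [-3.3, -4.7, 5.9]
gripper_force: 78.9
tool_pos: [0.4675, -0.0516, 0.0677]
force: [-5.3, -3.2, 10.8]
gripper_force: 79.6
```

```bash

python3 -m handwheel '[{"tx":0,"ty":0,"tz":0.01,"wx":0,"wy":0,"wz":0,"hand":0.05},{"tx":0,"ty":0,"tz":0.02,"wx":0,"wy":0,"wz":0,"hand":0.05},{"tx":0,"ty":0,"tz":0.02,"wx":0,"wy":0,"wz":0,"hand":0.05}]' 100| egrep 'pos|force'; python3 -m handwheel '[{"tx":0,"ty":0,"tz":0.01,"wx":0,"wy":0,"wz":0,"hand":0.05},{"tx":0,"ty":0,"tz":0.01,"wx":0,"wy":0,"wz":0,"hand":0.05}]'  | egrep 'pos|force'
```

```text
tool_pos: [0.4676, -0.0516, 0.0675]
force: [-12.9, -1.8, 24.5]
gripper_force: 97.5
tool_pos: [0.4676, -0.0516, 0.0675]
force: [-14.7, -0.9, 32.2]
gripper_force: 98.3
```

Firm press: the plate is blocked with 32 N at the handle. Easing back up slowly now.

```bash

python3 -m handwheel '[{"tx":0,"ty":0,"tz":-0.02,"wx":0,"wy":0,"wz":0,"hand":0.05},{"tx":0,"ty":0,"tz":-0.04,"wx":0,"wy":0,"wz":0,"hand":0.05},{"tx":0,"ty":0.002,"tz":-0.12,"wx":0,"wy":0,"wz":0,"hand":0.05},{"tx":0,"ty":0.007,"tz":-0.2,"wx":0,"wy":0,"wz":0,"hand":0.05},{"tx":0,"ty":0.016,"tz":-0.28,"wx":0,"wy":0,"wz":0,"hand":0.05},{"tx":0,"ty":0.028,"tz":-0.36,"wx":0,"wy":0,"wz":0,"hand":0.05},{"tx":0,"ty":0.044,"tz":-0.44,"wx":0,"wy":0,"wz":0,"hand":0.05},{"tx":0,"ty":0.063,"tz":-0.52,"wx":0,"wy":0,"wz":0,"hand":0.05}]' 80| egrep 'pos|force|time'
```

```text
time_s: 34.45
tool_pos: [0.4735, -0.0509, 0.1162]
force: [-4.1, -5.0, 3.6]
gripper_force: 91.2
```

```bash

python3 -m handwheel '[{"tx":0,"ty":0.023,"tz":-0.078,"wx":0,"wy":0,"wz":0,"hand":0.05},{"tx":0,"ty":0.048,"tz":-0.154,"wx":0,"wy":0,"wz":0,"hand":0.05},{"tx":0,"ty":0.078,"tz":-0.229,"wx":0,"wy":0,"wz":0,"hand":0.05},{"tx":0,"ty":0.11,"tz":-0.303,"wx":0,"wy":0,"wz":0,"hand":0.05},{"tx":0,"ty":0.146,"tz":-0.375,"wx":0,"wy":0,"wz":0,"hand":0.05},{"tx":0,"ty":0.185,"tz":-0.446,"wx":0,"wy":0,"wz":0,"hand":0.05},{"tx":0,"ty":0.227,"tz":-0.515,"wx":0,"wy":0,"wz":0,"hand":0.05},{"tx":0,"ty":0.271,"tz":-0.582,"wx":0,"wy":0,"wz":0,"hand":0.05}]' | egrep 'pos|force|time' &&
python3 -m handwheel '[{"tx":0,"ty":0.048,"tz":-0.07,"wx":0,"wy":0,"wz":0,"hand":0.05},{"tx":0,"ty":0.098,"tz":-0.138,"wx":0,"wy":0,"wz":0,"hand":0.05},{"tx":0,"ty":0.152,"tz":-0.204,"wx":0,"wy":0,"wz":0,"hand":0.05},{"tx":0,"ty":0.207,"tz":-0.267,"wx":0,"wy":0,"wz":0,"hand":0.05},{"tx":0,"ty":0.266,"tz":-0.328,"wx":0,"wy":0,"wz":0,"hand":0.05},{"tx":0,"ty":0.326,"tz":-0.386,"wx":0,"wy":0,"wz":0,"hand":0.05},{"tx":0,"ty":0.389,"tz":-0.442,"wx":0,"wy":0,"wz":0,"hand":0.05},{"tx":0,"ty":0.454,"tz":-0.494,"wx":0,"wy":0,"wz":0,"hand":0.05}]' | egrep 'pos|force|time'
```

```text
time_s: 35.25
tool_pos: [0.4978, -0.0484, 0.1735]
force: [-8.1, -5.3, 7.8]
gripper_force: 86.4
time_s: 36.05
tool_pos: [0.5439, -0.0437, 0.2245]
force: [-8.0, -3.7, 11.4]
gripper_force: 81.2
```

```bash

python3 -m handwheel '[{"tx":0,"ty":0.067,"tz":-0.048,"wx":0,"wy":0,"wz":0,"hand":0.05},{"tx":0,"ty":0.136,"tz":-0.092,"wx":0,"wy":0,"wz":0,"hand":0.05},{"tx":0,"ty":0.207,"tz":-0.132,"wx":0,"wy":0,"wz":0,"hand":0.05},{"tx":0,"ty":0.279,"tz":-0.17,"wx":0,"wy":0,"wz":0,"hand":0.05},{"tx":0,"ty":0.353,"tz":-0.204,"wx":0,"wy":0,"wz":0,"hand":0.05},{"tx":0,"ty":0.428,"tz":-0.233,"wx":0,"wy":0,"wz":0,"hand":0.05},{"tx":0,"ty":0.505,"tz":-0.259,"wx":0,"wy":0,"wz":0,"hand":0.05},{"tx":0,"ty":0.582,"tz":-0.281,"wx":0,"wy":0,"wz":0,"hand":0.05}]' | egrep 'pos|force|time' &&
python3 -m handwheel '[{"tx":0,"ty":0.078,"tz":-0.019,"wx":0,"wy":0,"wz":0,"hand":0.05},{"tx":0,"ty":0.158,"tz":-0.035,"wx":0,"wy":0,"wz":0,"hand":0.05},{"tx":0,"ty":0.237,"tz":-0.047,"wx":0,"wy":0,"wz":0,"hand":0.05},{"tx":0,"ty":0.317,"tz":-0.056,"wx":0,"wy":0,"wz":0,"hand":0.05},{"tx":0,"ty":0.398,"tz":-0.061,"wx":0,"wy":0,"wz":0,"hand":0.05},{"tx":0,"ty":0.479,"tz":-0.063,"wx":0,"wy":0,"wz":0,"hand":0.05},{"tx":0,"ty":0.559,"tz":-0.061,"wx":0,"wy":0,"wz":0,"hand":0.05},{"tx":0,"ty":0.64,"tz":-0.056,"wx":0,"wy":0,"wz":0,"hand":0.05}]' | egrep 'pos|force|time'
python3 plan.py 684.7 -29.3 258.5 5.8 1 avg
```

```text
time_s: 36.85
tool_pos: [0.6042, -0.0373, 0.2545]
force: [-5.9, -2.5, 11.6]
gripper_force: 80.7
time_s: 37.65
tool_pos: [0.6686, -0.0308, 0.2569]
force: [0.3, -1.4, 2.3]
gripper_force: 87.1
std mm [0.49 0.05 0.05]
at [669.2 -30.7 256.8] ydir 5.84 J6 -14.0 t 37.9 w 0.156 F [ 0.9 -1.7  2. ]
call 1 t [-0.002  0.156 -0.017] w [-0.0001 -0.0001  0.0002]
```

Ease through the last 5° to the stop, checking for contact force.

```bash

python3 -m handwheel '[{"tx":0,"ty":0.04,"tz":0,"wx":0,"wy":0,"wz":0,"hand":0.05},{"tx":0,"ty":0.08,"tz":0,"wx":0,"wy":0,"wz":0,"hand":0.05},{"tx":0,"ty":0.12,"tz":0,"wx":0,"wy":0,"wz":0,"hand":0.05},{"tx":0,"ty":0.15,"tz":0,"wx":0,"wy":0,"wz":0,"hand":0.05},{"tx":0,"ty":0.16,"tz":0,"wx":0,"wy":0,"wz":0,"hand":0.05},{"tx":0,"ty":0.16,"tz":0,"wx":0,"wy":0,"wz":0,"hand":0.05}]' 40 | egrep 'pos|force|time'
python3 -m handwheel '[{"tx":0,"ty":0.01,"tz":0,"wx":0,"wy":0,"wz":0,"hand":0.05},{"tx":0,"ty":0.01,"tz":0,"wx":0,"wy":0,"wz":0,"hand":0.05}]' | egrep 'pos|force|time'
```

```text
time_s: 38.5
tool_pos: [0.6841, -0.0293, 0.2555]
force: [-1.7, -3.2, -2.9]
gripper_force: 85.0
time_s: 38.7
tool_pos: [0.6846, -0.0292, 0.2555]
force: [-2.2, -2.7, -6.7]
gripper_force: 84.9
```

```bash

python3 -m handwheel '[{"tx":0,"ty":0.008,"tz":0,"wx":0,"wy":0,"wz":0,"hand":0.05},{"tx":0,"ty":0.008,"tz":0,"wx":0,"wy":0,"wz":0,"hand":0.2},{"tx":0,"ty":0.008,"tz":0,"wx":0,"wy":0,"wz":0,"hand":0.4},{"tx":0,"ty":0.008,"tz":0,"wx":0,"wy":0,"wz":0,"hand":0.7},{"tx":0,"ty":0.008,"tz":0,"wx":0,"wy":0,"wz":0,"hand":1},{"tx":0,"ty":0.008,"tz":0,"wx":0,"wy":0,"wz":0,"hand":1},{"tx":0,"ty":0.008,"tz":0,"wx":0,"wy":0,"wz":0,"hand":1},{"tx":0,"ty":0.008,"tz":0,"wx":0,"wy":0,"wz":0,"hand":1}]' | egrep 'pos|force|time|width'
python3 -m handwheel '[{"tx":0,"ty":0,"tz":-0.2,"wx":0,"wy":0,"wz":0,"hand":1},{"tx":0,"ty":0,"tz":-0.5,"wx":0,"wy":0,"wz":0,"hand":1},{"tx":0,"ty":0,"tz":-0.9,"wx":0,"wy":0,"wz":0,"hand":1},{"tx":0,"ty":0,"tz":-0.9,"wx":0,"wy":0,"wz":0,"hand":1}]' | egrep 'pos|force|time'
python3 -m handwheel '[{"tx":0,"ty":-0.3,"tz":0,"wx":0,"wy":0,"wz":0,"hand":1},{"tx":0,"ty":-0.6,"tz":0,"wx":0,"wy":0,"wz":0,"hand":1},{"tx":0,"ty":-1,"tz":0,"wx":0,"wy":0,"wz":0,"hand":1},{"tx":0,"ty":-1,"tz":0,"wx":0,"wy":0,"wz":0,"hand":1}]' >/dev/null
python3 -m handwheel '[{"tx":0,"ty":-0.3,"tz":0.3,"wx":0,"wy":0,"wz":0,"hand":1},{"tx":0,"ty":-0.3,"tz":0.6,"wx":0,"wy":0,"wz":0,"hand":1},{"tx":0,"ty":-0.3,"tz":0.9,"wx":0,"wy":0,"wz":0,"hand":1},{"tx":0,"ty":-0.3,"tz":1,"wx":0,"wy":0,"wz":0,"hand":1},{"tx":0,"ty":-0.3,"tz":1,"wx":0,"wy":0,"wz":0,"hand":1},{"tx":0,"ty":-0.3,"tz":1,"wx":0,"wy":0,"wz":0,"hand":1}]' | egrep 'pos|force|time'
python3 - <<'E'
from h import *
C=cam('wrist'); im=C[0]
a=np.radians(7);ex=np.array([np.cos(a),np.sin(a)]);ey=np.array([-ex[1],ex[0]]);c=np.array([.5547,-.0417])
u=proj([[*(c+i*.028*ex+j*.065*ey),.064] for i,j in((-1,1),(1,1),(1,-1),(-1,-1))],C); print('pred lid',u.round(1).tolist())
for f in(.25,.5,.8):
    l=u[0]+(u[3]-u[0])*f; q=u[1]+(u[2]-u[1])*f; r=int(l[1])
    print(r,int(l[0])-8,im[r,int(l[0])-8:int(l[0])+8].max(1).tolist(),int(q[0])-10,im[r,int(q[0])-10:int(q[0])+10].max(1).tolist())
m=int(u[:,0].mean()); print(m,int(u[0,1])-10,im[int(u[0,1])-10:int(u[0,1])+10,m].max(1).tolist(),int(u[2,1])-10,im[int(u[2,1])-10:int(u[2,1])+10,m].max(1).tolist())
C=cam('side'); im=C[0]; im0=cv2.imread('pics/side0.png')
d=np.abs(im.astype(int)-im0)[195:240,245:275].mean(); print('handle region diff',d, im[195:240,245:275].mean(),im0[195:240,245:275].mean())
E
```

```text
time_s: 39.5
tool_pos: [0.6862, -0.029, 0.2573]
force: [0.5, 0.2, -0.0]
width: 0.999
gripper_force: 0.0
time_s: 39.9
tool_pos: [0.6891, -0.0295, 0.3556]
force: [-0.2, -0.6, 1.6]
gripper_force: 0.0
time_s: 40.9
tool_pos: [0.5579, -0.0425, 0.2486]
force: [-0.3, -0.3, 0.2]
gripper_force: 0.0
pred lid [[281.2, 130.0], [355.3, 128.4], [354.7, 285.1], [289.4, 286.4]]
169 275 [144, 139, 137, 132, 128, 128, 130, 131, 142, 163, 183, 195, 199, 201, 201, 201] 345 [200, 199, 199, 201, 201, 200, 199, 197, 191, 184, 185, 197, 202, 202, 203, 196, 177, 155, 143, 141]
208 277 [122, 122, 123, 126, 124, 125, 125, 125, 135, 159, 180, 192, 194, 195, 195, 194] 344 [195, 194, 196, 195, 195, 195, 195, 195, 192, 187, 176, 175, 193, 200, 201, 197, 178, 146, 137, 133]
255 279 [138, 138, 136, 132, 128, 129, 127, 135, 154, 167, 173, 184, 190, 193, 193, 193] 344 [195, 195, 195, 195, 195, 194, 195, 195, 192, 185, 175, 181, 195, 199, 190, 169, 143, 134, 135, 133]
320 120 [156, 155, 154, 153, 153, 146, 135, 121, 127, 137, 138, 139, 148, 157, 161, 163, 167, 175, 190, 199] 275 [199, 200, 202, 200, 200, 201, 200, 201, 199, 195, 181, 161, 144, 137, 136, 136, 138, 136, 139, 136]
handle region diff 5.3896296296296295 129.23703703703703 134.19012345679013
```

```bash
python3 -c "
from workcell import bot
print(bot.close_job())"
```

```text
the job is handed in; nothing more can be done
None
```

The dose pack is made up and handed in: tray and lid set down flush to about 1 mm, pressed with about 32 N at the handle, and the handle eased back up before release, at about 41 s of the 72 s allowed.

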